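# Bring a seed vial round on a tab-locked carousel and stand it on the balance

### The arm

A 6-joint arm with a two-finger parallel gripper is mounted at the origin on the work surface. World frame = base frame: x ahead of the robot, y to its left, z up, the work surface at z = 0. Lengths are in m, angles in degrees, forces in N, time in s.
With the tool pointing down it reaches from about 0.325 to 0.875 m from the base axis. Payload 4.4 kg.
Tool frame: the origin (TCP) lies between the finger pads; the fingertips stand 25 mm ahead of it and the grasp point (between the pads) lies 6 mm ahead of it; z points along the fingers, y is the direction in which the jaws open and shut (so a half turn about z gives the same grasp; the last joint's range is limited). The gripper opens to 85 mm and grips with 20 to 120 N. Pads are 22 mm wide; open, the fingers measure 114 mm over their backs; the gripper's body (76 mm by 85 mm) begins 54 mm behind the grasp point. The pads swing forward as they close: fully open they stand 13 mm farther back than shut.
Start: joints at [-82.764, 11.837, 88.321, -0, 79.842, -8.623], TCP at [0.157, -0.553, 0.256] pointing down, gripper open.
Joint ranges: [-156.59, 156.59], [-49.26, 127.26], [12.9, 141.05], [-63.56, 243.56], [4.71, 150.69], [-161.64, 161.64]. Speed limits (degrees/s): [159.86, 159.86, 180, 180, 180, 180].

### API

Orientations are given as a 3x3 rotation matrix whose columns are the frame's x, y, z axes.
In Python, from station import * gives the robot as it stands. The module is installed in compiled form; this text tells all that it offers.
- The arm moves only by the tool apply_moves, never from a script. Its arguments are lists of equal length, an entry for each row: "jaw": the closure, from -1 (fully open) to 1 (shut); "travel": the shift along the world's x, y, z in m, a list of three; "rot": the turn, a rotation vector about the world's x, y, z in degrees, a list of three. In form: {"jaw": [jaw, ...], "travel": [[dx, dy, dz], ...], "rot": [[wx, wy, wz], ...]}. A call has 1 to 8 rows; each row shifts and turns the commanded pose from where the row before left it; what a row does not reach is not made up. A row lasts 1/10 s, in which the tool goes at most 50 mm and 8.59 degrees, less where a joint would pass 70% of its speed; a pose out of reach is approached as far as the arm can. A call with a gripper value outside its range is refused whole. The fingers move at their own pace and stop on an object; "force" is the grip in N (left out, the last holds). Time passes only in rows, so rows that do not move let the fingers close. It gives the time, the measured TCP pose, the force and the opening at its end, in the units of the state.
- observe(): the state, without advancing time (a new reading comes with each control period).
- get_image(name): name is "scene" or "top" or "wrist"; returns the picture (384x512x3 uint8, red, green, blue); there is no depth.
- camera_model(name): a dict with "fx", "fy", "cx", "cy" (pixels), "view" (4x4, takes a point from world to camera coordinates); the wrist camera has in their place "mount" (4x4, takes a point from camera to tool coordinates, whose origin is the TCP and whose axes are the flange's). Camera axes: x right, y up, looking along -z (the intrinsics and any distortion apply to the point x, -y, -z); pixel columns grow to the right and rows downward; lengths in m; the calibration is good to about 2 mm. A picture is of the moment at which its call begins: read the wrist's pose just before it. camera_model takes no time and is no camera call.
- sign_off(): hands the job in, once; it reports no verdict.
The state is a dict: "time": time; "qpos": joint angles; "dq": joint speeds; "joint_torque": joint torques, N m; "ee_pos": TCP position; "tcp_rot": TCP orientation; "force": force on the tool from outside, world axes, zero at the start; "ft_torque": the same for the moment, N m; "gripper_width": opening from 0.0 (shut) to 1.0 (fully open).
Only numpy, scipy, OpenCV 4.12 (cv2) and the standard library are available. Lean on these libraries where they do the work, as an engineer would, in place of code of your own. Each camera call takes 0.05 s, during which the arm holds its last target.

### The job

Stand the seed vial with the wide flat disc cap upright on the middle of the balance pan, setting it down without dropping it. It sits in the covered carousel: pinch in both side tabs of the dial on the sloping front, turn the dial until that vial is at the open front, and let the dial lock there before you lift the vial out. Leave the other vials standing in their places, and do not knock over or push away the weight, beaker and jar on the bench.

Things in the scene. Friction and masses are not known exactly. Their poses are not given: they have to be found in the camera images.
- carousel_unit: White housing 280 x 280 x 75 mm; origin at table height under the turntable's vertical axis, x away from the dial, z up. On it an aluminium turntable (radius 125 mm) with six places on a 90 mm circle, every 60 degrees, each between four pins 36 mm tall; vials stand 88 mm above the table. In front (-x) a panel 150 mm wide slopes down at 35 degrees and carries the dial
- cover_edge (a point): Middle of the front edge of the clear cover's upper face, at (-55, 0, 189) mm of the carousel unit. The cover, 4 mm thick, and its side walls (y = +-137 mm) enclose all of the turntable behind this edge: a vial can be lifted out only at the front place
- window (a point): The front, open place: the point where the foot of a vial there stands, at (-90, 0, 88) mm of the carousel unit; fixed, does not turn. Empty at the start
- dial_grip (a point): Point on the dial's axis, 30 mm above the sloping panel, on the middle of the tabs' grip. z: outward along the axis (35 degrees from vertical, leaning to the carousel unit's -x); y: along the line through the two tabs, towards tab_left; x: the white pointer. The frame turns with the dial; at dial angle 0 it lies at (-202, 0, 70) mm of the carousel unit
- dial_base (a point): Where the dial's axis meets the sloping panel, 30 mm below dial_grip; same axes. From the panel up: black skirt of radius 33 mm to 10 mm, grey hub of radius 12 mm to 40 mm, two flat grey tabs, each 26 mm wide, from 11 to 43 mm. The tabs' outer faces are 58 mm apart at rest, 40 mm when fully pinched in
- dial (a joint): Dial angle in rad, 0 at the start, positive counter-clockwise seen facing it, range +-1.15. It locks at 0, +-0.524 and +-1.047 (every 30 degrees), with +-0.02 play. It turns only with both tabs held in by more than 6 mm, and then takes under 0.2 N m if turned slowly. Let go within 0.1 rad of a lock position, the tabs pull it in. The turntable turns the same way by twice the angle
- turntable (a joint): Turntable angle in rad, 0 at the start, positive counter-clockwise from above, always twice the dial's angle: one place (60 degrees) for each lock position
- tab_left (a joint): How far the tab on the +y side of the dial is pinched in, in m: 0 at rest (sprung out), 0.009 fully in. Spring 4 N at rest, 9 N fully in
- tab_right (a joint): The same for the tab on the -y side of the dial
- disc_vial: The wanted vial: amber bottle of diameter 30 mm, 56 mm tall, short neck of 18 mm, white flat disc cap of diameter 38 mm from 62 to 78 mm above the foot (the widest cap). Origin at the centre of its foot, z up. 56 to 112 g. It starts one or two places to the left or right of the front place
- stopper_vial: Other vial, same bottle, narrow round stopper of diameter 20 mm, top at 76 mm; origin at its foot. Stays on the carousel
- cone_vial: Other vial, same bottle, pointed conical cap of diameter 26 mm, top at 80 mm; origin at its foot. Stays on the carousel
- square_vial: Other vial, same bottle, square cap 18 mm wide, top at 74 mm; origin at its foot. Stays on the carousel
- balance: White bench balance, 200 x 170 x 40 mm, long side along its x, with a round steel pan; origin at table height under the pan's centre
- pan (a point): Centre of the pan's upper face, 58 mm above the table; the pan has radius 55 mm and does not move
- weight: Small loose steel calibration weight, diameter 26 mm, 36 mm tall; origin at its foot. Stays
- beaker: Loose glass beaker, diameter 72 mm, 85 mm tall; origin at its foot. Stays
- reagent_jar: Loose white jar, diameter 64 mm, 95 mm tall; origin at its foot. Stays

How it is judged:
By the outcome, as a careful person would: the job done as asked, in the order asked, and still so for the second after the job is handed in, with the robot touching nothing.
It also fails if it takes over 54 s, if anything falls off the work surface, if the arm or the gripper's body presses on something with over 40 N, if the wrist force passes 120 N, or if a joint passes its speed limit or range.

## Working session

There is one attempt and no reset: what is moved stays moved. The work goes in short steps, Python scripts to look and compute and a tool call to move; the robot and the scene stay as the last step left them, time stands still between calls to the robot, and variables do not carry over. Pictures are saved under pics/ and viewed, and the job is handed in when it is done.

Besides the shell and the picture viewer there is one more tool, called after ">>>" as a command line: name --argument value ..., lists and objects as JSON in quotes. apply_moves: Moves the arm, as the interface text tells. Its arguments: {"type":"object","properties":{"jaw":{"type":"array"},"travel":{"type":"array"},"rot":{"type":"array"},"force":{"type":"number"}},"required":["jaw","travel","rot"]}

```bash
mkdir -p pics; ls
python3 - <<'E'
from station import *
import cv2, numpy as np
np.set_printoptions(precision=4,suppress=True)
print(observe())
for n in ["scene","top","wrist"]:
    m=camera_model(n); print(n,m)
    cv2.imwrite(f"pics/a_{n}.png",get_image(n)[:,:,::-1])
E
```

```text
pics
{'time': 0.0, 'qpos': array([-82.7635,  11.8864,  88.4073,   0.001 ,  79.8402,  -8.6226]), 'dq': array([ 0.0683, -0.0573,  0.0438, -0.0015,  0.004 ,  0.0497]), 'joint_torque': array([ -0.0004, -38.3036, -29.1599,  -0.0003,   0.0106,   0.    ]), 'ee_pos': array([ 0.157 , -0.5524,  0.2551]), 'tcp_rot': array([[ 0.9619,  0.2733, -0.0003],
       [ 0.2733, -0.9619,  0.0023],
       [ 0.0004, -0.0023, -1.    ]]), 'force': array([-0.0282, -0.0796,  0.541 ]), 'ft_torque': array([-0.0201, -0.0288,  0.003 ]), 'gripper_width': 1.001362080912455}
scene {'fx': 477.44548807318046, 'fy': 477.44548807318046, 'cx': 247.27346711609252, 'cy': 186.2232179418229, 'view': array([[ 0.3759,  0.9266,  0.0111, -0.3247],
       [-0.608 ,  0.2376,  0.7576,  0.2482],
       [ 0.6994, -0.2915,  0.6526, -1.704 ],
       [ 0.    ,  0.    ,  0.    ,  1.    ]])}
top {'fx': 415.6812313697789, 'fy': 415.6812313697789, 'cx': 251.1345007414044, 'cy': 193.94765219570627, 'view': array([[ 0.0078, -0.9994, -0.0352,  0.1096],
       [ 0.9832,  0.0012,  0.1825, -0.6202],
       [-0.1823, -0.036 ,  0.9826, -0.9176],
       [ 0.    ,  0.    ,  0.    ,  1.    ]])}
wrist {'fx': 299.47995431100924, 'fy': 299.47995431100924, 'cx': 256.9121855161174, 'cy': 197.6566736763498, 'mount': array([[-0.0011,  0.9519,  0.3065,  0.0788],
       [ 1.    ,  0.0006,  0.0017, -0.0004],
       [ 0.0014,  0.3065, -0.9519, -0.1165],
       [ 0.    ,  0.    ,  0.    ,  1.    ]])}
```

View pics/a_scene.png

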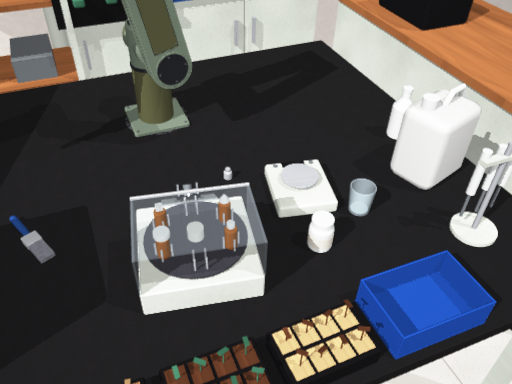

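View pics/a_top.png

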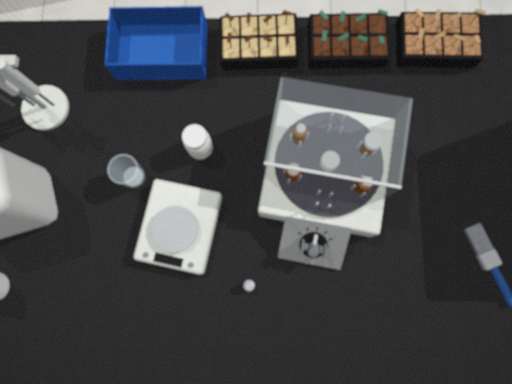

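View pics/a_wrist.png

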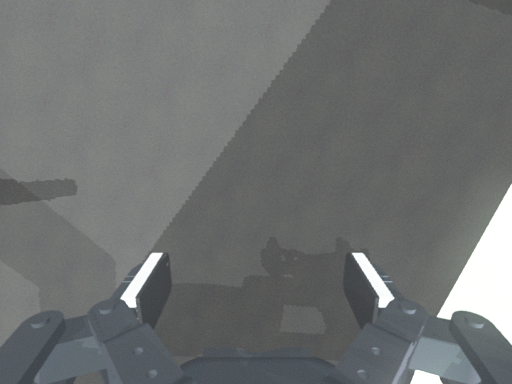

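```bash
cat > h.py <<'E'
import cv2, numpy as np
from station import *
np.set_printoptions(precision=4,suppress=True)
def cam(n,obs=None):
    m=camera_model(n)
    K=np.array([[m['fx'],0,m['cx']],[0,m['fy'],m['cy']],[0,0,1.]])
    if n=='wrist':
        T=np.eye(4);T[:3,:3]=obs['tcp_rot'];T[:3,3]=obs['ee_pos']
        V=np.linalg.inv(T@m['mount'])
    else: V=np.array(m['view'])
    return K,V
def ray(n,uv,obs=None,c=None):
    K,V=c or cam(n,obs); W=np.linalg.inv(V)
    d=np.array([(uv[0]-K[0,2])/K[0,0],-(uv[1]-K[1,2])/K[1,1],-1.])
    d=W[:3,:3]@d; return W[:3,3],d/np.linalg.norm(d)
def onz(n,uv,z,obs=None,c=None):
    o,d=ray(n,uv,obs,c); return o+d*(z-o[2])/d[2]
def tri(rays):
    A=np.zeros((3,3));b=np.zeros(3)
    for o,d in rays:
        P=np.eye(3)-np.outer(d,d);A+=P;b+=P@o
    p=np.linalg.solve(A,b)
    return p,[1e3*np.linalg.norm((np.eye(3)-np.outer(d,d))@(p-o)) for o,d in rays]
def proj(n,P,obs=None,c=None):
    K,V=c or cam(n,obs);p=V@np.append(P,1);
    return np.array([K[0,2]+K[0,0]*p[0]/-p[2],K[1,2]+K[1,1]*p[1]/p[2]])
E
python3 - <<'E'
import cv2
t=cv2.imread('pics/a_top.png');s=cv2.imread('pics/a_scene.png')
cv2.imwrite('pics/a_top1.png',cv2.resize(t[70:280,250:425],None,fx=2.8*1,fy=2.8,interpolation=cv2.INTER_CUBIC))
cv2.imwrite('pics/a_top2.png',cv2.resize(t[110:300,90:270],None,fx=3,fy=3,interpolation=cv2.INTER_CUBIC))
cv2.imwrite('pics/a_sc1.png',cv2.resize(s[150:320,120:390],None,fx=2.9,fy=2.9,interpolation=cv2.INTER_CUBIC))
E
```

```text
(no output)
```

View pics/a_top1.png

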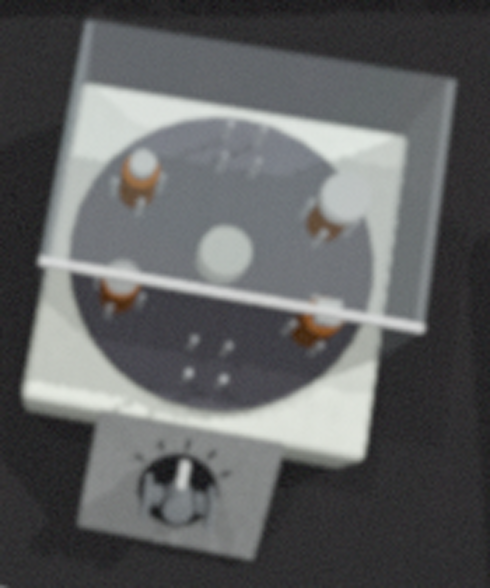

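View pics/a_sc1.png

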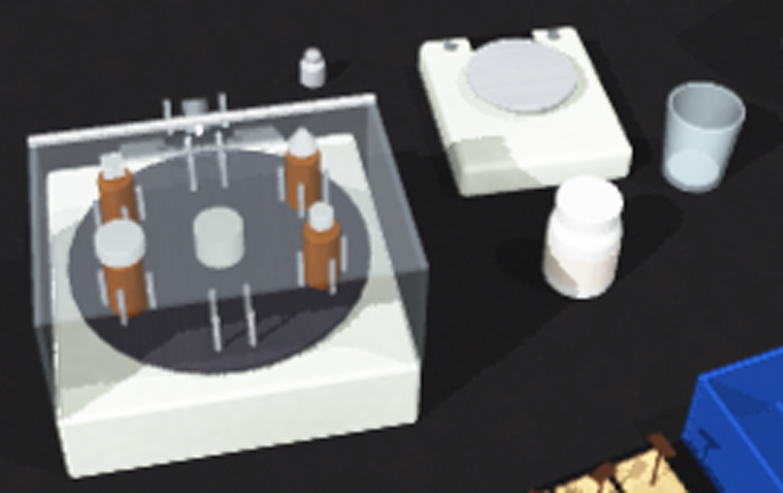

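View pics/a_top2.png

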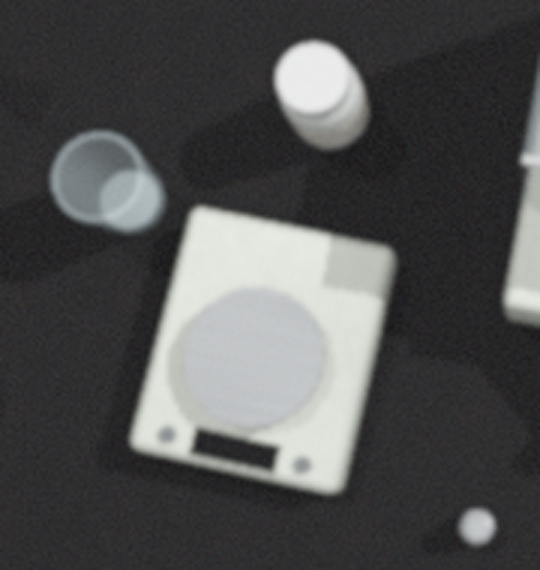

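Run:
```python
from h import *
T=cam('top');S=cam('scene')
t=lambda u,v,o=(250,70),s=2.8:(u/s+o[0],v/s+o[1])
sc=lambda u,v:(u/2.9+120,v/2.9+150)
def two(name,a,b):
    p,e=tri([ray('top',a,c=T),ray('scene',b,c=S)]);print(name,p*1e3,np.round(e,1));return p
L=two('edgeL',t(40,262),sc(374,97)); R=two('edgeR',t(424,328),sc(30,142))
two('disc',t(345,196),sc(120,240))   # cap top
two('cone', t(122,274),sc(302,132)); two('sq',t(327,308),sc(112,160)); two('stop',t(143,162),sc(321,212))
two('hubtop',t(226,247),sc(219,216))
two('pan',(90+254/3,110+358/3),sc(522,75))
two('weight',(90+477/3,110+526/3),sc(313,56))
two('beaker',(90+98/3,110+177/3),sc(704,103)); two('jar',(90+313/3,110+78/3),sc(589,200))
print('dial top onz 0.09',onz('top',t(178,508),.09,c=T), onz('top',(249,285),.036,c=T))
d=(L-R)/np.linalg.norm(L-R);print(np.linalg.norm(L-R),np.degrees(np.arctan2(-d[0],d[1])))
for z in [.04]:
  for q in [(205,210),(395,245),(345,490),(135,445)]: print(onz('top',(90+q[0]/3,110+q[1]/3),z,c=T)[:2])
```

```text
edgeL [660.6834  82.6891 185.2538] [1.7 1.7]
edgeR [ 611.2132 -193.2709  185.2728] [2.7 2.7]
disc [ 718.4375 -149.1645  160.3267] [1.5 1.5]
cone [656.8075  20.6785 163.5455] [1.4 1.4]
sq [ 630.758  -132.3878  161.5743] [0.7 0.7]
stop [746.4357   3.5525 160.2406] [1.6 1.6]
hubtop [688.1368 -63.4319 125.8563] [1.7 1.7]
pan [537.2941 293.9873  50.3606] [2.3 2.3]
weight [409.5728 118.8326  30.6493] [2.2 2.2]
beaker [674.0602 413.274   85.8148] [1.2 1.2]
jar [752.3302 246.7925  90.6169] [1.3 1.3]
dial top onz 0.09 [ 0.4852 -0.0275  0.09  ] [0.4098 0.1165 0.036 ]
0.2803591069795144 -10.163240491836877
[0.6574 0.339 ]
[0.6287 0.184 ]
[0.4355 0.2188]
[0.4688 0.3852]
```

```bash
cat >> h.py <<'E'
from scipy.spatial.transform import Rotation as Rn
YAW=np.radians(-10.2); C=np.array([.688,-.0645,0])
Rc=Rn.from_euler('z',YAW).as_matrix()
def W(p): return C+Rc@np.array(p,float)
th=np.radians(35)
zd=Rc@np.array([-np.sin(th),0,np.cos(th)])   # dial axis outward
yd=Rc@np.array([0,1.,0])
def Rdial(a=0):  # tool orientation gripping at dial angle a rad
    R=np.column_stack([np.cross(-yd,-zd),-yd,-zd])
    return Rn.from_rotvec(a*zd).as_matrix()@R
def Rdown(yaw=YAW):
    c,s=np.cos(yaw),np.sin(yaw); return np.array([[c,s,0],[s,-c,0],[0,0,-1.]])
def delta(obs,P,R,n):
    d=np.array(P)-obs['ee_pos']; r=Rn.from_matrix(R@np.array(obs['tcp_rot']).T).as_rotvec(degrees=True)
    print('total',d,r,'per row',n,d/n,r/n,np.linalg.norm(d/n),np.linalg.norm(r/n))
E
python3 - <<'E'
from h import *
o=observe(); g=W([-.202,0,.070]); print(g,W([-.09,0,.088]),zd)
delta(o,g+zd*.136,Rdial(),16)
E
```

```text
[ 0.4892 -0.0287  0.07  ] [ 0.5994 -0.0486  0.088 ] [-0.5645  0.1016  0.8192]
total [ 0.2554  0.5376 -0.074 ] [  1.6422 -35.244  -25.2698] per row 16 [ 0.016   0.0336 -0.0046] [ 0.1026 -2.2027 -1.5794] 0.03748684260245037 2.7123843338686426
```

>>> apply_moves --jaw '[-1,-1,-1,-1,-1,-1,-1,-1]' --travel '[[0.016,0.0336,0],[0.016,0.0336,0],[0.016,0.0336,0],[0.016,0.0336,0],[0.016,0.0336,0],[0.016,0.0336,0],[0.016,0.0336,0],[0.016,0.0336,0]]' --rot '[[0.1,-2.2,-1.58],[0.1,-2.2,-1.58],[0.1,-2.2,-1.58],[0.1,-2.2,-1.58],[0.1,-2.2,-1.58],[0.1,-2.2,-1.58],[0.1,-2.2,-1.58],[0.1,-2.2,-1.58]]'

```text
time: 0.95
ee_pos: [0.2854, -0.2828, 0.256]
tcp_rot: [[0.952, 0.047, 0.303], [0.056, -0.998, -0.02], [0.301, 0.036, -0.953]]
force: [1.3, -0.4, -0.6]
gripper_width: 1.002
```

>>> apply_moves --jaw '[-1,-1,-1,-1,-1,-1,-1,-1]' --travel '[[0.016,0.0336,-0.009],[0.016,0.0336,-0.009],[0.016,0.0336,-0.009],[0.016,0.0336,-0.009],[0.016,0.0336,-0.009],[0.016,0.0336,-0.009],[0.016,0.0336,-0.009],[0.016,0.0336,-0.009]]' --rot '[[0.1,-2.2,-1.58],[0.1,-2.2,-1.58],[0.1,-2.2,-1.58],[0.1,-2.2,-1.58],[0.1,-2.2,-1.58],[0.1,-2.2,-1.58],[0.1,-2.2,-1.58],[0.1,-2.2,-1.58]]'

```text
time: 1.75
ee_pos: [0.4108, -0.0189, 0.185]
tcp_rot: [[0.81, -0.176, 0.56], [-0.143, -0.984, -0.103], [0.569, 0.004, -0.822]]
force: [-0.3, -0.3, -0.4]
gripper_width: 1.002
```

Run:
```python
from h import *
o=observe(); print(o['time'],o['ee_pos'],o['qpos'])
im=get_image('wrist')
g=W([-.202,0,.070]);
delta(o,g+zd*.136,Rdial(),1)
print(proj('wrist',g,o),proj('wrist',W([-.09,0,.088]),o),proj('wrist',W([-.055,.137,.189]),o),proj('wrist',W([-.055,-.137,.189]),o))
cv2.imwrite('pics/b_wrist.png',cv2.resize(im[:,:,::-1],(768,576),interpolation=cv2.INTER_CUBIC))
cv2.imwrite('pics/b_wrist_raw.png',im[:,:,::-1]); np.savez('b.npz',**o)
```

```text
1.75 [ 0.4108 -0.0189  0.185 ] [-17.7448 -26.0542 137.0977   7.3005  34.6832  77.6226]
total [ 0.0016  0.0039 -0.0036] [ 0.1478 -0.3228 -0.0428] per row 1 [ 0.0016  0.0039 -0.0036] [ 0.1478 -0.3228 -0.0428] 0.005592474789795976 0.3575700215529341
[252.6801 193.3006] [252.9194  74.5731] [ 42.3165 -75.8841] [460.0196 -74.7038]
```

View pics/b_wrist.png

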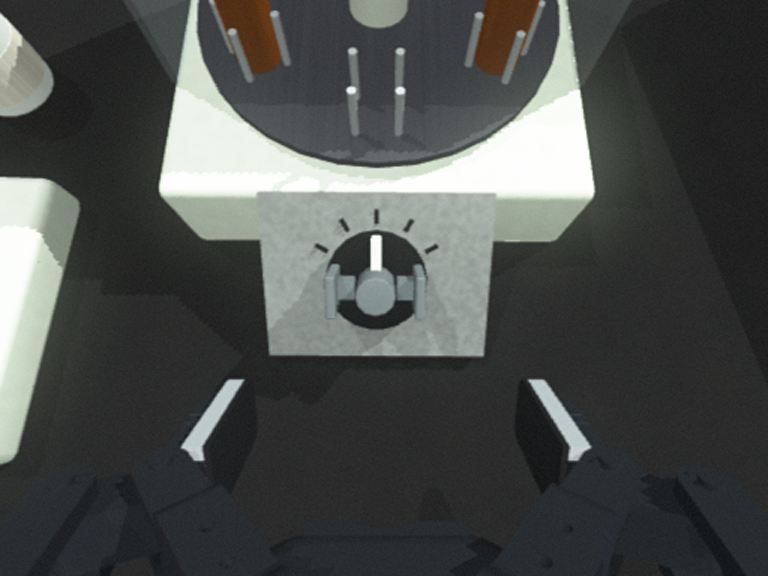

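>>> apply_moves --jaw '[-1,-1,-1,-1,-1]' --travel '[[0.012,-0.0006,-0.017],[0.012,-0.0006,-0.017],[0.012,-0.0006,-0.017],[0.011,-0.0007,-0.018],[0,0,0]]' --rot '[[0.15,-0.3,0],[0,0,0],[0,0,0],[0,0,0],[0,0,0]]'

```text
time: 2.3
ee_pos: [0.4565, -0.0227, 0.1133]
tcp_rot: [[0.812, -0.176, 0.557], [-0.145, -0.984, -0.1], [0.565, 0.0, -0.825]]
force: [0.0, -0.9, -0.6]
gripper_width: 0.997
```

Run:
```python
from h import *
o=observe(); print(o['time'],o['ee_pos'],o['qpos'])
im=get_image('wrist')
g=W([-.202,0,.070]);
delta(o,g+zd*.056,Rdial(),1)
print(proj('wrist',g,o),proj('wrist',g+zd*.01,o),proj('wrist',W([-.09,0,.088]),o))
cv2.imwrite('pics/c_wrist.png',cv2.resize(im[:,:,::-1],(768,576),interpolation=cv2.INTER_CUBIC))
cv2.imwrite('pics/c_wrist_raw.png',im[:,:,::-1]); np.savez('c.npz',**o)
```

```text
2.3 [ 0.4565 -0.0227  0.1133] [-15.7895  -6.9129 134.7995  10.3116  18.0858  75.5061]
total [ 0.001  -0.0003  0.0026] [-0.0868 -0.5629 -0.071 ] per row 1 [ 0.001  -0.0003  0.0026] [-0.0868 -0.5629 -0.071 ] 0.002796785299864131 0.5739442572607352
[258.3376 227.9854] [258.4036 234.9906] [258.2425  57.7413]
```

View pics/c_wrist.png

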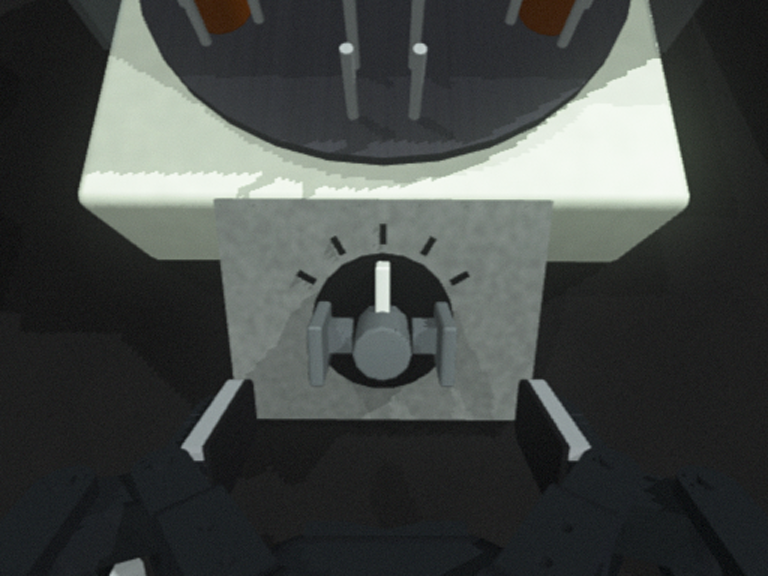

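Run:
```python
from h import *
B=dict(np.load('b.npz'));Cc=dict(np.load('c.npz'))
f=lambda u,v:((u+.5)/1.5-.5,(v+.5)/1.5-.5)
def two(n,a,b):
    p,e=tri([ray('wrist',f(*a),B),ray('wrist',f(*b),Cc)])
    print(n,p*1e3,np.round(e,1),'carousel',(Rc.T@(p-C))*1e3); return p
g=W([-.202,0,.07]);print('nom hubtop',(g+zd*.01)*1e3)
h=two('hubtop',(375,294),(382,353))
two('tabsmid',(376,292),(382,344))
two('pinL',(352,90),(346,48)); two('pinR',(400,90),(420,48))
two('panel BL',(269,356),(257,420));two('panel BR',(485,356),(515,420));two('panel TL',(258,192),(215,199));two('panel TR',(496,194),(552,201))
two('housing FL',(160,188),(80,195));two('housing FR',(594,192),(688,199))
```

```text
nom hubtop [483.5474 -27.7132  78.1915]
hubtop [482.7857 -25.3154  84.6539] [0. 0.] carousel [-208.91      2.225    84.6539]
tabsmid [489.4793 -26.5361  66.6788] [0.2 0.2] carousel [-202.106     2.2089   66.6788]
pinL [586.2159 -31.1965 125.112 ] [0.3 0.3] carousel [-106.073    14.7527  125.112 ]
pinR [582.7596 -57.2602 123.857 ] [0. 0.] carousel [-104.8592  -11.5111  123.857 ]
panel BL [474.0758  50.7718   1.1904] [4.8 4.8] carousel [-230.9562   75.5673    1.1904]
panel BR [448.1862 -96.775   -5.2799] [3.4 3.4] carousel [-230.3082  -74.2323   -5.2799]
panel TL [563.1828  34.4827  77.5938] [0.3 0.3] carousel [-140.3729   75.3152   77.5938]
panel TR [ 538.5062 -112.4175   72.5108] [0.3 0.3] carousel [-138.6457  -73.6333   72.5108]
housing FL [580.4568  96.7914  71.2758] [0.1 0.1] carousel [-134.4057  139.698    71.2758]
housing FR [ 530.4608 -176.0856   68.7551] [0. 0.] carousel [-135.2893 -137.7199   68.7551]
```

```bash
sed -i 's/^zd=/C=C+Rc@np.array([0,.0019,0])\nzd=/' h.py
python3 - <<'E'
from h import *
o=observe(); g=W([-.202,0,.070]);print(g)
delta(o,g+zd*.008,Rdial(),5)
E
```

```text
[ 0.4895 -0.0269  0.07  ]
total [ 0.0283 -0.0032 -0.038 ] [-0.0531 -0.4496 -0.065 ] per row 5 [ 0.0057 -0.0006 -0.0076] [-0.0106 -0.0899 -0.013 ] 0.009492186929230064 0.0914708952341399
```

>>> apply_moves --jaw '[-1,-1,-1,-1,-1,-1]' --travel '[[0.0057,-0.0006,-0.0076],[0.0057,-0.0006,-0.0076],[0.0057,-0.0006,-0.0076],[0.0057,-0.0006,-0.0076],[0.0055,-0.0008,-0.0076],[0,0,0]]' --rot '[[0,-0.45,0],[0,0,0],[0,0,0],[0,0,0],[0,0,0],[0,0,0]]'

```text
time: 2.95
ee_pos: [0.4864, -0.0267, 0.0789]
tcp_rot: [[0.803, -0.177, 0.569], [-0.145, -0.984, -0.102], [0.578, -0.001, -0.816]]
force: [-0.4, -0.6, 0.6]
gripper_width: 1.001
```

Run:
```python
from h import *
o=observe(); print(o['time'],o['ee_pos'],o['force'])
im=get_image('wrist')
g=W([-.202,0,.070]);
delta(o,g+zd*.008,Rdial(),1)
cv2.imwrite('pics/d_wrist.png',cv2.resize(im[:,:,::-1],(768,576),interpolation=cv2.INTER_CUBIC))
np.savez('d.npz',**o); print(proj('wrist',g+zd*.01,o)*1.5)
```

```text
2.95 [ 0.4864 -0.0267  0.0789] [-0.3607 -0.5624  0.5529]
total [-0.0014  0.0006 -0.0024] [ 0.0166  0.3037 -0.0277] per row 1 [-0.0014  0.0006 -0.0024] [ 0.0166  0.3037 -0.0277] 0.0028220728723615334 0.3054136890394129
[386.5214 433.2047]
```

View pics/d_wrist.png

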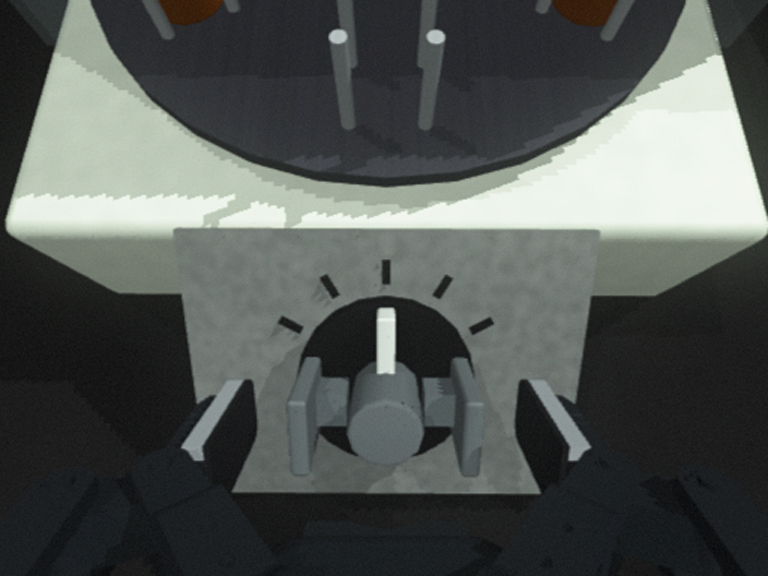

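>>> apply_moves --jaw '[-1,0,0.3,1,1,1,1,1]' --travel '[[-0.0012,0.0005,-0.002],[0,0,0],[0,0,0],[0,0,0],[0,0,0],[0,0,0],[0,0,0],[0,0,0]]' --rot '[[0,0.2,0],[0,0,0],[0,0,0],[0,0,0],[0,0,0],[0,0,0],[0,0,0],[0,0,0]]' --force 30

```text
time: 3.8
ee_pos: [0.4848, -0.0261, 0.0771]
tcp_rot: [[0.805, -0.176, 0.567], [-0.144, -0.984, -0.102], [0.576, 0.001, -0.818]]
force: [-13.3, -1.5, 16.4]
gripper_width: 0.461
```

Run:
```python
from h import *
o=observe(); print(o['time'],o['ee_pos'],o['force'],o['ft_torque'],o['gripper_width']*85)
im=get_image('wrist')
g=W([-.202,0,.070]);
delta(o,g+zd*.008,Rdial(),1); print(Rc.T@(o['ee_pos']-g))
cv2.imwrite('pics/e_wrist.png',cv2.resize(im[:,:,::-1],(768,576),interpolation=cv2.INTER_CUBIC))
```

```text
3.8 [ 0.4848 -0.0261  0.0771] [-13.2592  -1.4927  16.3854] [-0.4027  0.6021 -0.3566] 39.17572077565026
total [ 0.0002  0.0001 -0.0006] [ 0.0713  0.1519 -0.0501] per row 1 [ 0.0002  0.0001 -0.0006] [ 0.0713  0.1519 -0.0501] 0.0006227667578701466 0.17510504743515404
[-0.0048 -0.0001  0.0071]
```

View pics/e_wrist.png

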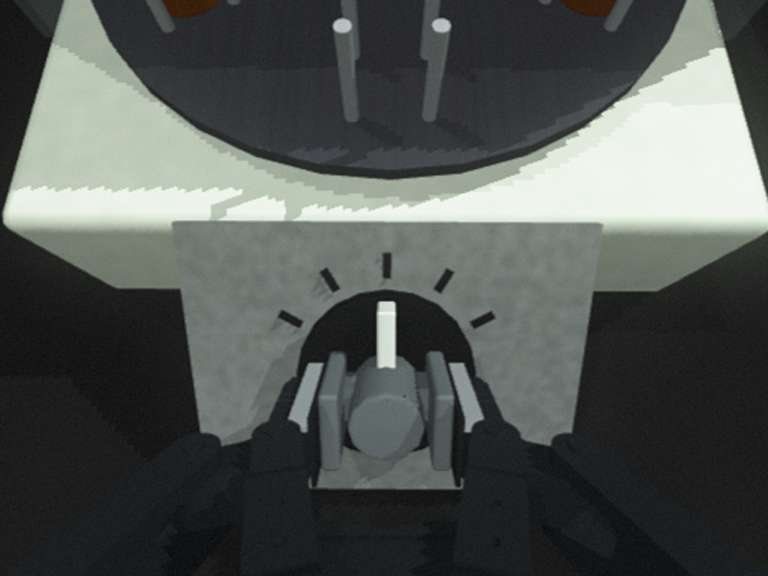

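>>> apply_moves --jaw '[1,1,1]' --travel '[[-0.0011,0.0002,0.0016],[0,0,0],[0,0,0]]' --rot '[[0,0,0],[0,0,0],[0,0,0]]'

```text
time: 4.15
ee_pos: [0.4842, -0.0261, 0.0778]
tcp_rot: [[0.805, -0.177, 0.566], [-0.144, -0.984, -0.102], [0.575, 0.0, -0.818]]
force: [5.2, -1.1, -6.6]
gripper_width: 0.442
```

>>> apply_moves --jaw '[1,1,1,1,1,1,1,1]' --travel '[[0,0,0],[0,0,0],[0,0,0],[0,0,0],[0,0,0],[0,0,0],[0,0,0],[0,0,0]]' --rot '[[1.693,-0.305,-2.458],[1.693,-0.305,-2.458],[1.693,-0.305,-2.458],[1.693,-0.305,-2.458],[1.693,-0.305,-2.458],[1.693,-0.305,-2.458],[1.693,-0.305,-2.458],[0,0,0]]'

```text
time: 4.95
ee_pos: [0.4842, -0.0263, 0.0778]
tcp_rot: [[0.687, -0.456, 0.566], [-0.49, -0.866, -0.103], [0.537, -0.206, -0.818]]
force: [3.8, -2.6, -4.9]
gripper_width: 0.441
```

```bash
cat > st.py <<'E'
from h import *
import sys
o=observe(); print(o['time'],o['ee_pos'],o['force'],o['ft_torque'],o['gripper_width']*85,o['qpos'])
g=W([-.202,0,.070])
r=Rn.from_matrix(o['tcp_rot']@Rdial().T).as_rotvec(degrees=True); print('dial turn',r@zd,'off-axis',r-(r@zd)*zd,'axis offset mm',1e3*Rc.T@(o['ee_pos']-g-zd*((o['ee_pos']-g)@zd)),1e3*(o['ee_pos']-g)@zd)
for n in sys.argv[2:]:
    im=get_image(n); cv2.imwrite(f'pics/{sys.argv[1]}_{n}.png',cv2.resize(im[:,:,::-1],(768,576),interpolation=cv2.INTER_CUBIC))
    cv2.imwrite(f'pics/{sys.argv[1]}_{n}_raw.png',im[:,:,::-1])
E
python3 st.py f wrist
```

```text
4.95 [ 0.4842 -0.0263  0.0778] [ 3.814  -2.6047 -4.9426] [-0.2299  0.2863 -0.5888] 37.44519623324134 [-15.0063   2.9028 132.3773  15.6492  10.0768  91.7686]
dial turn -21.123069709873736 off-axis [-0.0495 -0.1025 -0.0214] axis offset mm [ 0.081  -0.4265  0.0567] 9.48954876551887
```

View pics/f_wrist.png

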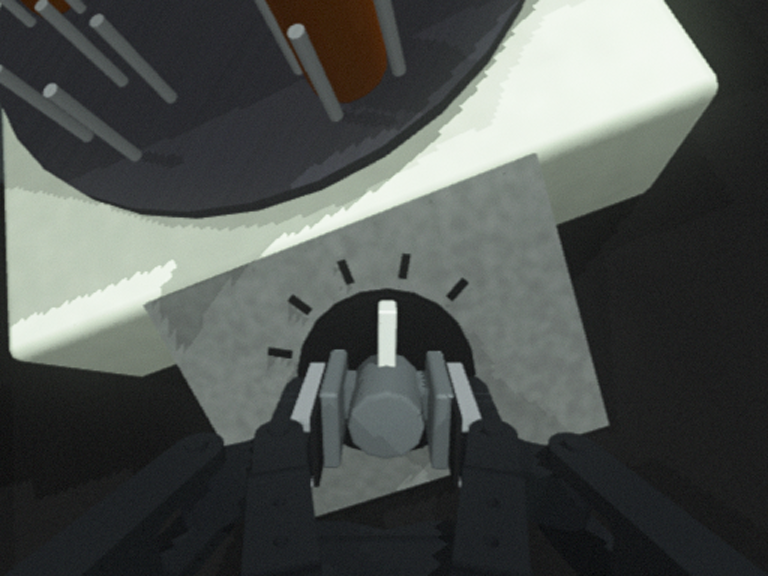

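>>> apply_moves --jaw '[1,1,1,1,1,1,1,1]' --travel '[[0,0,0],[0,0,0],[0,0,0],[0,0,0],[0,0,0],[0,0,0],[0,0,0],[0,0,0]]' --rot '[[1.693,-0.305,-2.458],[1.693,-0.305,-2.458],[1.693,-0.305,-2.458],[1.693,-0.305,-2.458],[1.693,-0.305,-2.458],[1.693,-0.305,-2.458],[1.693,-0.305,-2.458],[1.693,-0.305,-2.458]]'

```text
time: 5.8
ee_pos: [0.484, -0.0265, 0.0777]
tcp_rot: [[0.443, -0.696, 0.565], [-0.799, -0.592, -0.104], [0.407, -0.406, -0.818]]
force: [2.2, -5.7, -6.2]
gripper_width: 0.442
```

>>> apply_moves --jaw '[1,1,1,1,1,1,1]' --travel '[[0,0,0],[0,0,0],[0,0,0],[0,0,0],[0,0,0],[0,0,0],[0,0,0]]' --rot '[[1.693,-0.305,-2.458],[1.693,-0.305,-2.458],[1.693,-0.305,-2.458],[1.693,-0.305,-2.458],[1.1,-0.2,-1.6],[0,0,0],[0,0,0]]'

```text
time: 6.5
ee_pos: [0.4839, -0.0266, 0.0776]
tcp_rot: [[0.263, -0.782, 0.565], [-0.918, -0.384, -0.104], [0.298, -0.491, -0.819]]
force: [2.5, -5.9, -5.5]
gripper_width: 0.439
```

```bash
python3 st.py g wrist top
```

```text
6.5 [ 0.4839 -0.0266  0.0776] [ 2.5105 -5.9233 -5.4635] [-0.828   0.4786 -0.4692] 37.35467796514195 [-14.9859   2.9092 132.3846  15.079   10.0807 130.151 ]
dial turn -58.928138929676294 off-axis [-0.1001 -0.1002 -0.0565] axis offset mm [-0.2071 -0.719  -0.145 ] 9.472872355035173
```

View pics/g_wrist.png

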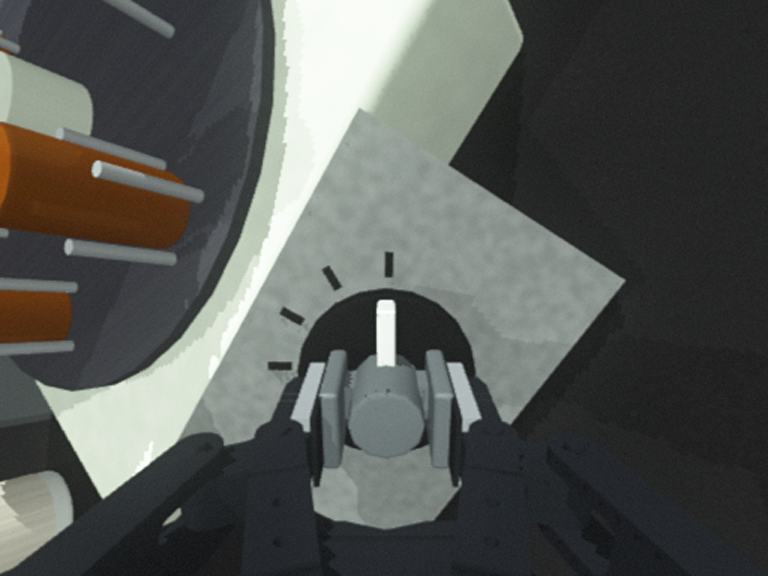

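View pics/g_top.png

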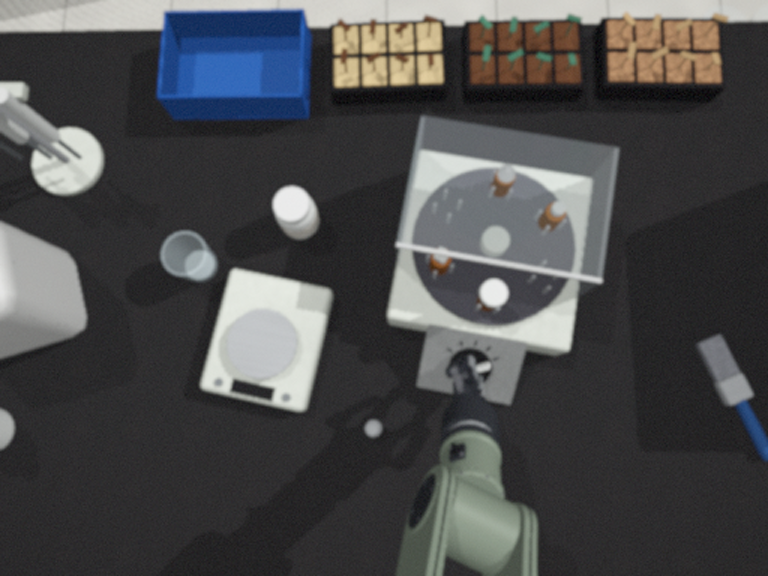

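>>> apply_moves --jaw '[0,-0.3,-0.6,-1,-1,-1]' --travel '[[0,0,0],[0,0,0],[0,0,0],[0,0,0],[0,0,0],[0,0,0]]' --rot '[[0,0,0],[0,0,0],[0,0,0],[0,0,0],[0,0,0],[0,0,0]]'

```text
time: 7.2
ee_pos: [0.4839, -0.0257, 0.078]
tcp_rot: [[0.264, -0.782, 0.565], [-0.918, -0.384, -0.103], [0.298, -0.492, -0.818]]
force: [0.3, -0.2, 0.2]
gripper_width: 1.003
```

```bash
python3 st.py hh wrist
```

```text
7.2 [ 0.4839 -0.0257  0.078 ] [ 0.3185 -0.1824  0.1858] [0.0858 0.2884 0.0001] 85.29096711712774 [-14.8951   2.8382 132.3861  15.1336  10.1358 130.149 ]
dial turn -58.90228649027681 off-axis [-0.0337 -0.0921 -0.0118] axis offset mm [-0.0467  0.1603 -0.0327] 9.863080021911138
```

View pics/hh_wrist.png

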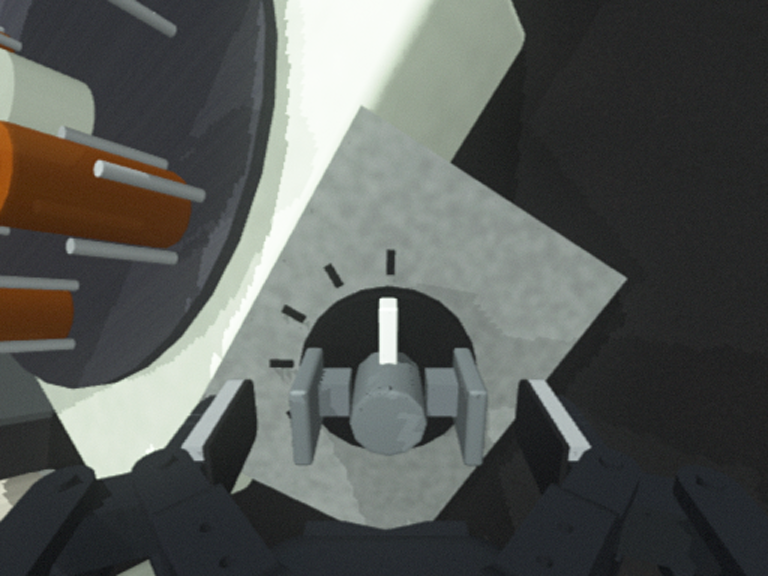

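Run:
```python
from h import *
o=observe(); w=W([-.09,0,.0]);print(w)
o2=dict(o);o2['ee_pos']=o['ee_pos']+np.array([-.04,.006,.064])
delta(o2,[w[0],w[1],.284],Rdown(),10)
```

```text
[ 0.5998 -0.0467  0.    ]
total [ 0.1558 -0.027   0.142 ] [-12.0149  34.5971  57.005 ] per row 10 [ 0.0156 -0.0027  0.0142] [-1.2015  3.4597  5.7005] 0.021251097493621817 6.775607937795278
```

>>> apply_moves --jaw '[-1,-1,-1,-1,-1,-1,-1,-1]' --travel '[[-0.0133,0.002,0.0213],[-0.0133,0.002,0.0213],[-0.0133,0.002,0.0213],[0.01,-0.002,0.03],[0.01,-0.003,0.03],[0.015,-0.003,0.03],[0.015,-0.003,0.03],[0.0156,-0.0027,0.022]]' --rot '[[0,0,0],[0,0,0],[0,0,0],[-1.2015,3.46,5.7],[-1.2015,3.46,5.7],[-1.2015,3.46,5.7],[-1.2015,3.46,5.7],[-1.2015,3.46,5.7]]'

```text
time: 8.05
ee_pos: [0.5106, -0.034, 0.2868]
tcp_rot: [[0.744, -0.592, 0.311], [-0.629, -0.777, 0.025], [0.227, -0.214, -0.95]]
force: [1.3, 0.6, 0.1]
gripper_width: 0.999
```

>>> apply_moves --jaw '[-1,-1,-1,-1,-1,-1,-1]' --travel '[[0.018,-0.0027,0],[0.018,-0.0027,0],[0.018,-0.0027,0],[0.018,-0.0027,0],[0.018,-0.0027,0],[0,0,0],[0,0,0]]' --rot '[[-1.2015,3.46,5.7],[-1.2015,3.46,5.7],[-1.2015,3.46,5.7],[-1.2015,3.46,5.7],[-1.2015,3.46,5.7],[0,0,0],[0,0,0]]'

```text
time: 8.75
ee_pos: [0.5996, -0.0467, 0.2827]
tcp_rot: [[0.984, -0.178, -0.002], [-0.178, -0.984, 0.0], [-0.002, 0.0, -1.0]]
force: [-0.4, -0.2, -0.2]
gripper_width: 1.001
```

Run:
```python
from h import *
o=observe();print(o['time'],o['ee_pos'],o['qpos'],o['tcp_rot'])
w=W([-.09,0,.0]);delta(o,[w[0],w[1],.284],Rdown(),1)
im=get_image('wrist'); np.savez('i.npz',**o)
cv2.imwrite('pics/i_wrist.png',cv2.resize(im[:,:,::-1],(768,576),interpolation=cv2.INTER_CUBIC))
print(proj('wrist',W([-.09,0,.166]),o)*1.5)
```

```text
8.75 [ 0.5996 -0.0467  0.2827] [-12.6924  14.0008  82.5491  -0.009   83.5421  87.5478] [[ 0.9841 -0.1778 -0.0016]
 [-0.1778 -0.9841  0.0002]
 [-0.0016  0.0001 -1.    ]]
total [0.0002 0.     0.0013] [-0.0115 -0.0916  0.0392] per row 1 [0.0002 0.     0.0013] [-0.0115 -0.0916  0.0392] 0.0013002862141639876 0.10029875271797957
[386.8402 301.6171]
```

View pics/i_wrist.png

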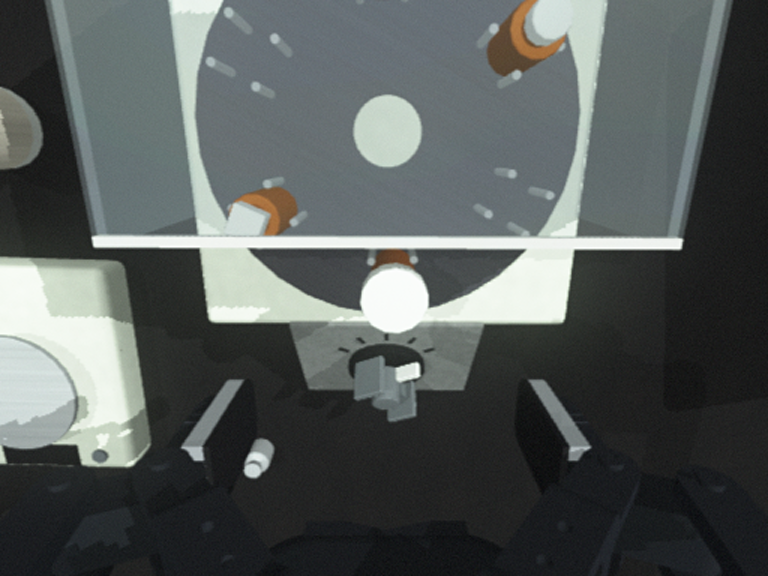

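>>> apply_moves --jaw '[-1,-1,-1,-1,-1]' --travel '[[-0.0006,-0.0035,-0.023],[0,0,-0.02],[0,0,-0.02],[0,0,-0.02],[0,0,0]]' --rot '[[0,0,0],[0,0,0],[0,0,0],[0,0,0],[0,0,0]]'

```text
time: 9.3
ee_pos: [0.5956, -0.0499, 0.1979]
tcp_rot: [[0.984, -0.178, -0.006], [-0.178, -0.984, 0.001], [-0.007, -0.0, -1.0]]
force: [-0.3, 0.9, -1.0]
gripper_width: 1.001
```

Run:
```python
from h import *
I=dict(np.load('i.npz'))
a=cv2.imread('pics/i_wrist.png')
o=observe();print(o['time'],o['ee_pos'])
im=get_image('wrist'); np.savez('j.npz',**o)
b=cv2.resize(im[:,:,::-1],(768,576),interpolation=cv2.INTER_CUBIC)
cv2.imwrite('pics/j_wrist.png',b)
def disc(img,roi):
    x0,y0,x1,y1=roi; s=img[y0:y1,x0:x1]; m=(s.min(2)>215).astype(np.uint8)
    cs,_=cv2.findContours(m,cv2.RETR_EXTERNAL,cv2.CHAIN_APPROX_NONE)
    for c in sorted(cs,key=cv2.contourArea)[-3:]: print(cv2.fitEllipse(c) if len(c)>5 else c, cv2.contourArea(c), x0,y0)
disc(a,(340,255,450,345)); disc(b,(280,240,500,480))
```

```text
9.3 [ 0.5956 -0.0499  0.1979]
((1.5549335479736328, 63.0), (4.2305169105529785, 4.389721870422363), 0.0) 12.0 340 255
((57.13439178466797, 46.88379669189453), (60.688987731933594, 93.54837036132812), 91.72906494140625) 3672.0 340 255
((128.1649932861328, 186.8287353515625), (19.104074478149414, 33.56952667236328), 75.79962921142578) 450.0 280 240
((105.8294906616211, 46.569950103759766), (15.887229919433594, 371.8572692871094), 90.07349395751953) 3273.5 280 240
((126.57406616210938, 118.53653717041016), (82.54205322265625, 163.16677856445312), 78.66240692138672) 8110.0 280 240
```

View pics/j_wrist.png

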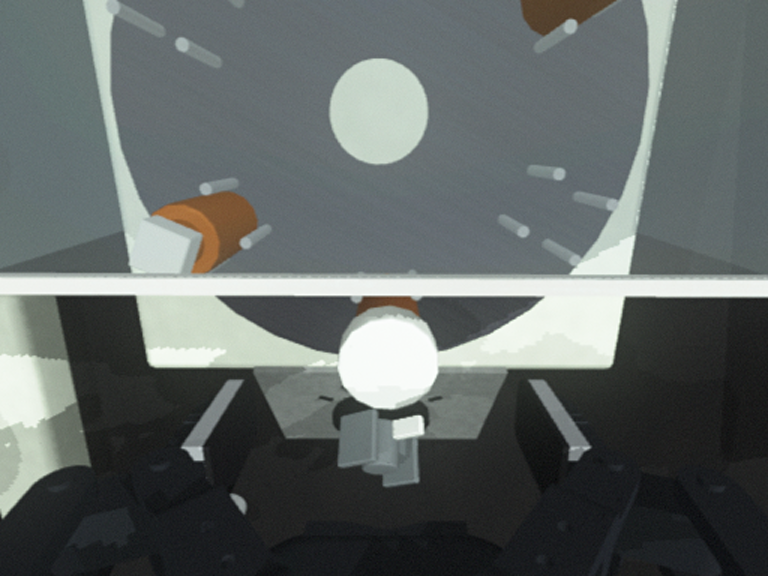

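Run:
```python
from h import *
I=dict(np.load('i.npz'));J=dict(np.load('j.npz'))
f=lambda u,v:((u+.5)/1.5-.5,(v+.5)/1.5-.5)
def two(n,a,b):
    p,e=tri([ray('wrist',f(*a),I),ray('wrist',f(*b),J)])
    print(n,p*1e3,np.round(e,1),'carousel',(Rc.T@(p-C))*1e3); return p
p=two('disc',(394.5,298.5),(388,358))
print('J onz',onz('wrist',f(388,358),.166,J),onz('wrist',f(394.5,298.5),.166,I))
two('hub',(388,131),(379,111)); two('sqcap',(246,222),(166,250))
for n,o,a,s in(('i',I,(394.5,298.5),67),('j',J,(388,358),100)):
    print(n,s/1.5/299.5*(0.3994-.166 if n=='i' else .3144-.166))
q=onz('wrist',f(388,358),.166,J)
delta(J,[q[0],q[1],.164],Rdown(),1)
```

```text
disc [597.6651 -50.4981 155.845 ] [0.1 0.1] carousel [-91.3868  -4.1163 155.845 ]
J onz [ 0.6026 -0.0512  0.166 ] [ 0.6009 -0.051   0.166 ]
hub [687.5196 -63.1864 130.0678] [0. 0.] carousel [ -0.7054  -0.6922 130.0678]
sqcap [654.1739  21.2924 154.1389] [0.5 0.5] carousel [-48.484   76.5464 154.1389]
i 0.034808681135225374
j 0.0330328324986088
total [ 0.007  -0.0013 -0.0339] [-0.0707 -0.3692  0.0607] per row 1 [ 0.007  -0.0013 -0.0339] [-0.0707 -0.3692  0.0607] 0.034609219777699776 0.3807726368919797
```

Run:
```python
from h import *
I=dict(np.load('i.npz'));J=dict(np.load('j.npz'))
f=lambda u,v:((u+.5)/1.5-.5,(v+.5)/1.5-.5)
for a,b in ((249,297),(236,274)):
    p,e=tri([ray('wrist',f(388,a),I),ray('wrist',f(388,b),J)]);print((Rc.T@(p-C))*1e3,e)
t=W([-.089,-.0042,0]); delta(J,[t[0],t[1],.163],Rdown(),1)
```

```text
[-56.1791  -2.1456 186.9053] [np.float64(1.731963442301234), np.float64(1.7319634423011663)]
[-51.4595  -2.1829 178.2685] [np.float64(1.7321174151662655), np.float64(1.7321174151662728)]
total [ 0.0044 -0.0011 -0.0349] [-0.0707 -0.3692  0.0607] per row 1 [ 0.0044 -0.0011 -0.0349] [-0.0707 -0.3692  0.0607] 0.035165830068742146 0.3807726368919797
```

>>> apply_moves --jaw '[-1,-1,-1,-1,-1]' --travel '[[0.0044,-0.001,0],[0,0,-0.012],[0,0,-0.012],[0,0,-0.01],[0,0,0]]' --rot '[[0,-0.37,0],[0,0,0],[0,0,0],[0,0,0],[0,0,0]]'

```text
time: 9.85
ee_pos: [0.6016, -0.0511, 0.164]
tcp_rot: [[0.984, -0.177, 0.001], [-0.177, -0.984, 0.001], [0.001, -0.001, -1.0]]
force: [-0.3, -0.7, -0.7]
gripper_width: 1.001
```

Run:
```python
from h import *
o=observe();print(o['time'],o['ee_pos'],o['force'])
t=W([-.089,-.0042,0]); delta(o,[t[0],t[1],.163],Rdown(),1)
im=get_image('wrist'); np.savez('k.npz',**o)
cv2.imwrite('pics/k_wrist.png',cv2.resize(im[:,:,::-1],(768,576),interpolation=cv2.INTER_CUBIC))
```

```text
9.85 [ 0.6016 -0.0511  0.164 ] [-0.321  -0.674  -0.7382]
total [-0.0016  0.0001 -0.001 ] [-0.0457  0.0741  0.0156] per row 1 [-0.0016  0.0001 -0.001 ] [-0.0457  0.0741  0.0156] 0.0018891307901495395 0.0884327861362839
```

View pics/k_wrist.png

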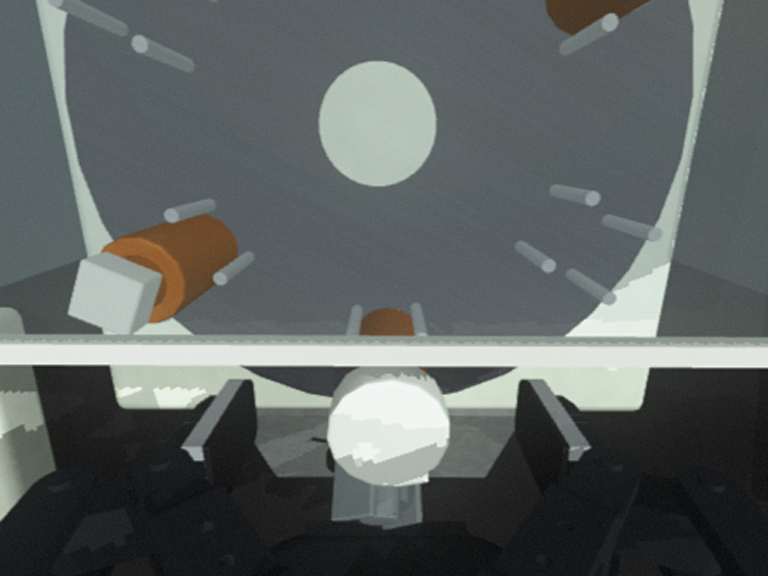

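>>> apply_moves --jaw '[-0.4,0,0.2,0.6,1,1,1,1]' --travel '[[-0.001,0,0],[0,0,0],[0,0,0],[0,0,0],[0,0,0],[0,0,0],[0,0,0],[0,0,0]]' --rot '[[0,0,0],[0,0,0],[0,0,0],[0,0,0],[0,0,0],[0,0,0],[0,0,0],[0,0,0]]' --force 30

```text
time: 10.7
ee_pos: [0.6029, -0.0516, 0.1675]
tcp_rot: [[0.984, -0.177, 0.008], [-0.177, -0.984, -0.001], [0.008, -0.001, -1.0]]
force: [0.2, 0.4, 4.4]
gripper_width: 0.428
```

Run:
```python
from h import *
o=observe();print(o['time'],o['ee_pos'],o['force'],o['gripper_width']*85)
im=get_image('wrist')
cv2.imwrite('pics/l_wrist.png',cv2.resize(im[:,:,::-1],(768,576),interpolation=cv2.INTER_CUBIC))
im=get_image('scene')[150:320,90:360]
cv2.imwrite('pics/l_scene.png',cv2.resize(im[:,:,::-1],None,fx=2.9,fy=2.9,interpolation=cv2.INTER_CUBIC))
```

```text
10.7 [ 0.6029 -0.0516  0.1675] [0.2406 0.3514 4.3557] 36.4072142706435
```

View pics/l_wrist.png

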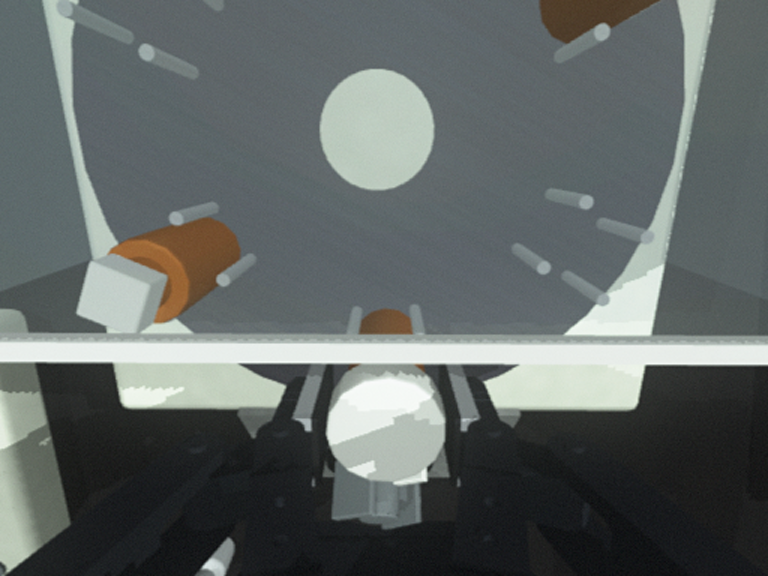

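View pics/l_scene.png

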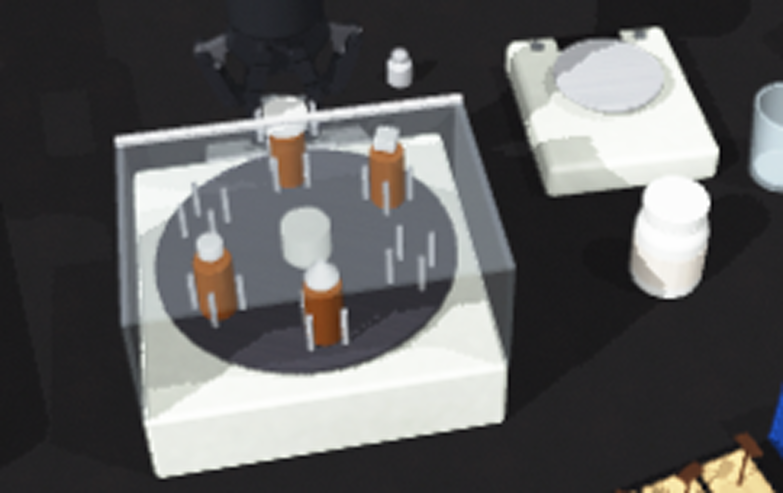

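>>> apply_moves --jaw '[1,1,1,1,1,1,1,1]' --travel '[[0,0,0.005],[0,0,0.01],[0,0,0.015],[0,0,0.02],[0,0,0.02],[0,0,0.025],[0,0,0.025],[0,0,0]]' --rot '[[0,0,0],[0,0,0],[0,0,0],[0,0,0],[0,0,0],[0,0,0],[0,0,0],[0,0,0]]'

```text
time: 11.6
ee_pos: [0.6049, -0.052, 0.2928]
tcp_rot: [[0.984, -0.177, 0.016], [-0.177, -0.984, -0.003], [0.017, -0.0, -1.0]]
force: [0.8, 0.2, 0.5]
gripper_width: 0.429
```

Run:
```python
from h import *
o=observe();print(o['time'],o['ee_pos'],o['force'],o['gripper_width']*85,o['qpos']); np.savez('m.npz',**o)
im=get_image('wrist')
cv2.imwrite('pics/m_wrist.png',cv2.resize(im[:,:,::-1],(768,576),interpolation=cv2.INTER_CUBIC))
im=get_image('scene')[120:320,90:360]
cv2.imwrite('pics/m_scene.png',cv2.resize(im[:,:,::-1],None,fx=2.9,fy=2.9,interpolation=cv2.INTER_CUBIC))
```

```text
11.6 [ 0.6049 -0.052   0.2928] [0.7892 0.1735 0.4813] 36.44176806294344 [-13.1062  13.6881  81.754    0.0622  83.6129  87.0955]
```

View pics/m_wrist.png

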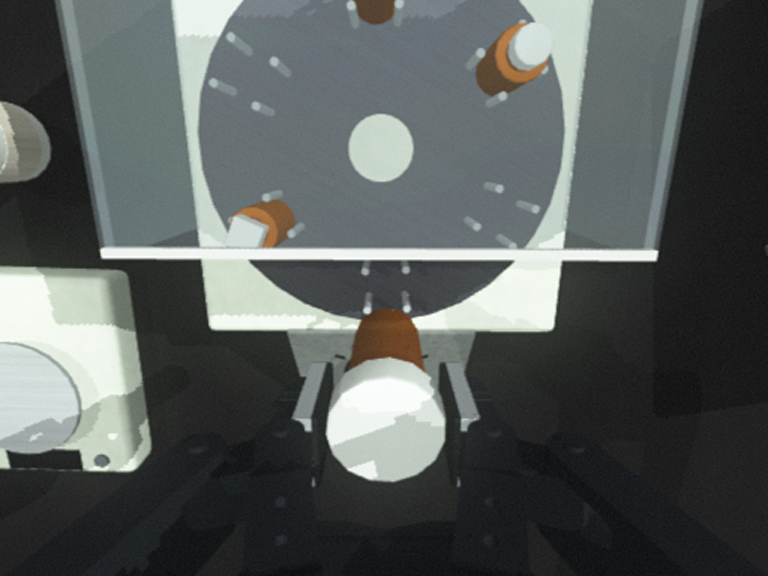

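View pics/m_scene.png

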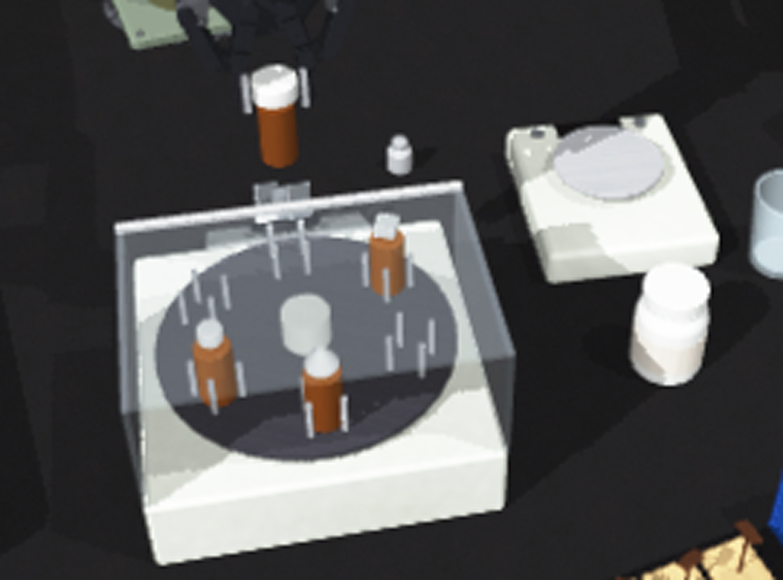

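>>> apply_moves --jaw '[1,1,1,1,1,1,1,1]' --travel '[[-0.008,0.018,0],[-0.013,0.03,0],[-0.017,0.038,0],[-0.017,0.038,0],[-0.017,0.038,0],[-0.017,0.038,0],[-0.017,0.038,0],[-0.017,0.038,0]]' --rot '[[0,0.5,0],[0,0,0],[0,0,0],[0,0,0],[0,0,0],[0,0,0],[0,0,0],[0,0,0]]'

```text
time: 12.5
ee_pos: [0.4766, 0.2263, 0.2848]
tcp_rot: [[0.984, -0.177, -0.006], [-0.177, -0.984, -0.001], [-0.006, 0.002, -1.0]]
force: [0.7, 0.7, -0.8]
gripper_width: 0.43
```

>>> apply_moves --jaw '[1,1,1,1,1]' --travel '[[-0.017,0.038,0],[-0.013,0.03,0],[-0.007,0.02,0],[0,0,0],[0,0,0]]' --rot '[[0,0,0],[0,0,0],[0,0,0],[0,0,0],[0,0,0]]'

```text
time: 13.0
ee_pos: [0.4409, 0.3126, 0.2852]
tcp_rot: [[0.984, -0.176, -0.005], [-0.176, -0.984, -0.002], [-0.005, 0.003, -1.0]]
force: [0.7, -0.9, -0.5]
gripper_width: 0.432
```

Run:
```python
from h import *
o=observe();print(o['time'],o['ee_pos'],o['force'],o['tcp_rot'],o['gripper_width']*85,o['qpos']); np.savez('n.npz',**o)
im=get_image('wrist')
cv2.imwrite('pics/n_wrist.png',cv2.resize(im[:,:,::-1],(768,576),interpolation=cv2.INTER_CUBIC))
print(proj('wrist',[.54,.294,.058],o)*1.5)
```

```text
13.0 [0.4409 0.3126 0.2852] [ 0.6958 -0.883  -0.4592] [[ 0.9845 -0.1756 -0.0053]
 [-0.1756 -0.9845 -0.0023]
 [-0.0048  0.0032 -1.    ]] 36.76076172679304 [ 26.1492   6.5906  90.9128   0.0158  82.8293 126.2599]
[386.8577 117.0473]
```

View pics/n_wrist.png

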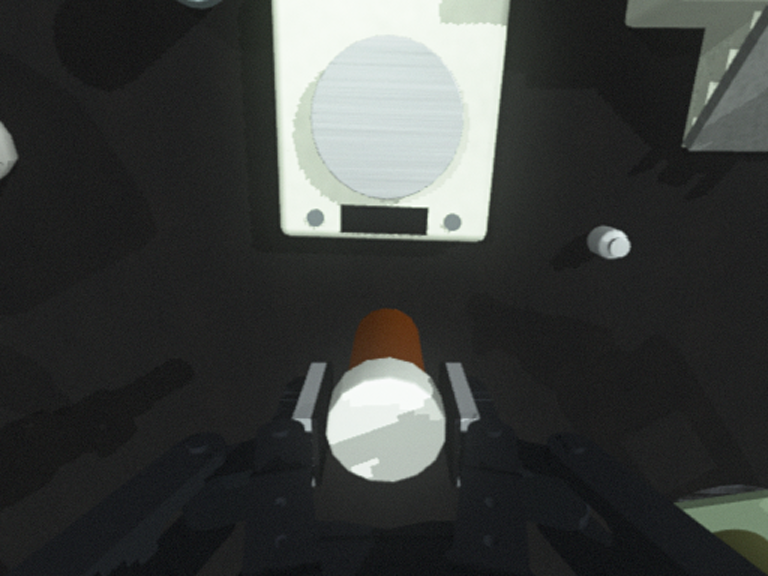

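Run:
```python
from h import *
o=dict(np.load('n.npz'))
f=lambda u,v:((u+.5)/1.5-.5,(v+.5)/1.5-.5)
p=onz('wrist',f(386.5,420),.2852-.0015,o); print('vial off world',p-o['ee_pos'],'tool',o['tcp_rot'].T@(p-o['ee_pos']))
a=cv2.imread('pics/n_wrist.png')
print('pan',onz('wrist',f(387.5,116.5),.058,o))
q=np.array([.54,.294,.058])-(p-o['ee_pos']); print(q)
```

```text
vial off world [ 0.0013  0.0003 -0.0015] tool [ 0.0013 -0.0005  0.0015]
pan [0.5405 0.2936 0.058 ]
[0.5387 0.2937 0.0595]
```

>>> apply_moves --jaw '[1,1,1,1,1]' --travel '[[0.012,-0.002,-0.01],[0.013,-0.003,-0.015],[0.013,-0.002,-0.015],[0.012,-0.002,-0.01],[0,0,0]]' --rot '[[0,0,0],[0,0,0],[0,0,0],[0,0,0],[0,0,0]]'

```text
time: 13.55
ee_pos: [0.4933, 0.3016, 0.234]
tcp_rot: [[0.984, -0.18, -0.006], [-0.18, -0.984, -0.002], [-0.006, 0.004, -1.0]]
force: [-1.1, 0.0, -1.3]
gripper_width: 0.432
```

Run:
```python
from h import *
o=observe();print(o['time'],o['ee_pos'],o['tcp_rot']); np.savez('p.npz',**o)
im=get_image('wrist')
cv2.imwrite('pics/p_wrist.png',cv2.resize(im[:,:,::-1],(768,576),interpolation=cv2.INTER_CUBIC))
print(proj('wrist',[.54,.294,.058],o)*1.5)
```

```text
13.55 [0.4933 0.3016 0.234 ] [[ 0.9836 -0.1802 -0.0061]
 [-0.1803 -0.9836 -0.0025]
 [-0.0056  0.0035 -1.    ]]
[384.2738 201.171 ]
```

View pics/p_wrist.png

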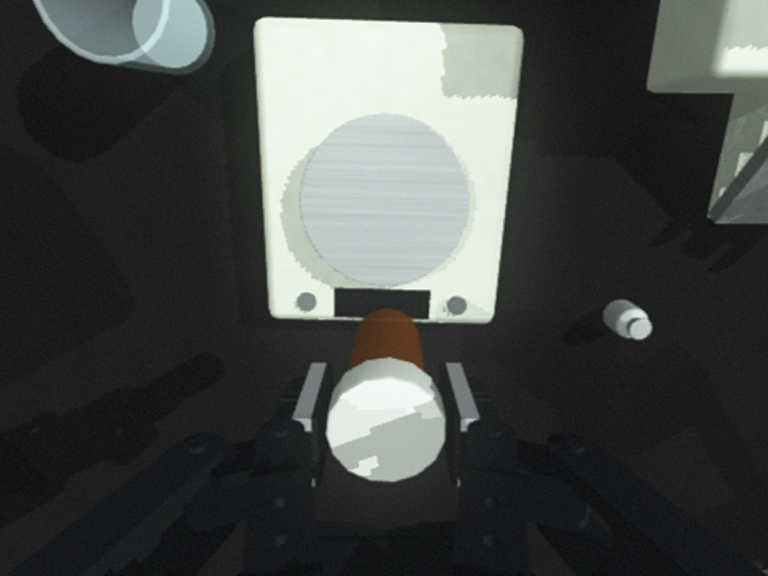

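>>> apply_moves --jaw '[1,1,1,1,1,1,1,1]' --travel '[[0.01,-0.0017,0],[0.013,-0.002,0],[0.013,-0.0022,-0.005],[0.0097,-0.002,-0.012],[0,0,-0.02],[0,0,-0.02],[0,0,-0.015],[0,0,0]]' --rot '[[0,-0.6,0],[0,0,0],[0,0,0],[0,0,0],[0,0,0],[0,0,0],[0,0,0],[0,0,0]]'

```text
time: 14.4
ee_pos: [0.5361, 0.2947, 0.1609]
tcp_rot: [[0.984, -0.177, 0.001], [-0.177, -0.984, -0.003], [0.002, 0.003, -1.0]]
force: [-0.3, -0.7, -1.2]
gripper_width: 0.427
```

Run:
```python
from h import *
N=dict(np.load('n.npz'));P=dict(np.load('p.npz'))
f=lambda u,v:((u+.5)/1.5-.5,(v+.5)/1.5-.5)
print(tri([ray('wrist',f(387.5,116.5),N),ray('wrist',f(385,200),P)]))
o=observe();print(o['time'],o['ee_pos'],o['tcp_rot'],o['force'])
im=get_image('wrist')
cv2.imwrite('pics/q_wrist.png',cv2.resize(im[:,:,::-1],(768,576),interpolation=cv2.INTER_CUBIC))
for n,s in (('scene',np.s_[120:260,200:400]),('top',np.s_[150:290,100:260])):
    cv2.imwrite(f'pics/q_{n}.png',cv2.resize(get_image(n)[s][:,:,::-1],None,fx=4,fy=4,interpolation=cv2.INTER_CUBIC))
```

```text
(array([0.5406, 0.2936, 0.0558]), [np.float64(0.008868660191774307), np.float64(0.008868660191937699)])
14.4 [0.5361 0.2947 0.1609] [[ 0.9841 -0.1774  0.0014]
 [-0.1774 -0.9841 -0.0029]
 [ 0.0019  0.0026 -1.    ]] [-0.3199 -0.7017 -1.2372]
```

View pics/q_wrist.png

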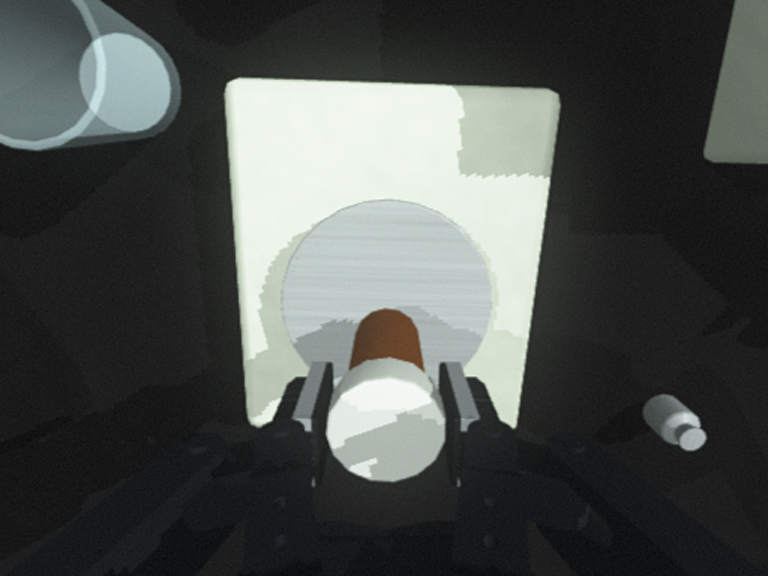

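View pics/q_scene.png

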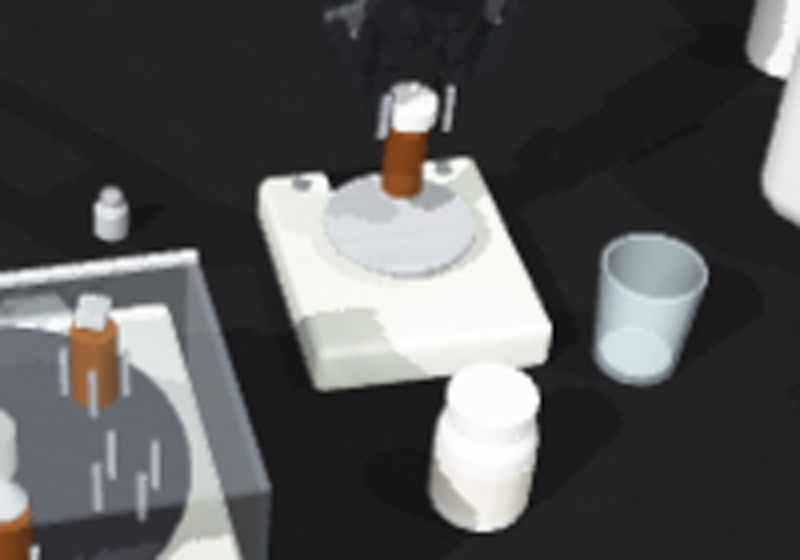

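>>> apply_moves --jaw '[1,1,1,1,1]' --travel '[[0.003,-0.001,-0.008],[0,0,-0.006],[0,0,-0.004],[0,0,0],[0,0,0]]' --rot '[[0,-0.2,0],[0,0,0],[0,0,0],[0,0,0],[0,0,0]]'

```text
time: 15.05
ee_pos: [0.5409, 0.2946, 0.1466]
tcp_rot: [[0.984, -0.177, 0.011], [-0.177, -0.984, -0.0], [0.011, -0.002, -1.0]]
force: [-0.1, 0.2, -0.5]
gripper_width: 0.433
```

>>> apply_moves --jaw '[1,1,1]' --travel '[[0,0,-0.0015],[0,0,-0.0015],[0,0,0]]' --rot '[[0,0,0],[0,0,0],[0,0,0]]'

```text
time: 15.35
ee_pos: [0.5409, 0.2946, 0.1436]
tcp_rot: [[0.984, -0.177, 0.011], [-0.177, -0.984, -0.0], [0.011, -0.002, -1.0]]
force: [-0.5, 0.7, -0.4]
gripper_width: 0.426
```

>>> apply_moves --jaw '[1,1,1,1]' --travel '[[0,0,-0.0015],[0,0,-0.0015],[0,0,0],[0,0,0]]' --rot '[[0,0,0],[0,0,0],[0,0,0],[0,0,0]]'

```text
time: 15.75
ee_pos: [0.541, 0.2946, 0.1407]
tcp_rot: [[0.984, -0.177, 0.011], [-0.177, -0.984, -0.0], [0.011, -0.002, -1.0]]
force: [0.7, -0.4, -0.7]
gripper_width: 0.429
```

>>> apply_moves --jaw '[1,1,1]' --travel '[[0,0,-0.0015],[0,0,0],[0,0,0]]' --rot '[[0,0,0],[0,0,0],[0,0,0]]'

```text
time: 16.05
ee_pos: [0.541, 0.2946, 0.1392]
tcp_rot: [[0.984, -0.177, 0.011], [-0.177, -0.984, -0.0], [0.011, -0.002, -1.0]]
force: [0.1, 0.4, -0.4]
gripper_width: 0.436
```

Run:
```python
from h import *
o=observe();print(o['time'],o['ee_pos'],o['force'])
im=get_image('wrist')
cv2.imwrite('pics/r_wrist.png',cv2.resize(im[:,:,::-1],(768,576),interpolation=cv2.INTER_CUBIC))
for n,s in (('scene',np.s_[120:260,200:400]),):
    cv2.imwrite(f'pics/r_{n}.png',cv2.resize(get_image(n)[s][:,:,::-1],None,fx=4,fy=4,interpolation=cv2.INTER_CUBIC))
```

```text
16.05 [0.541  0.2946 0.1392] [ 0.0808  0.404  -0.3558]
```

View pics/r_scene.png

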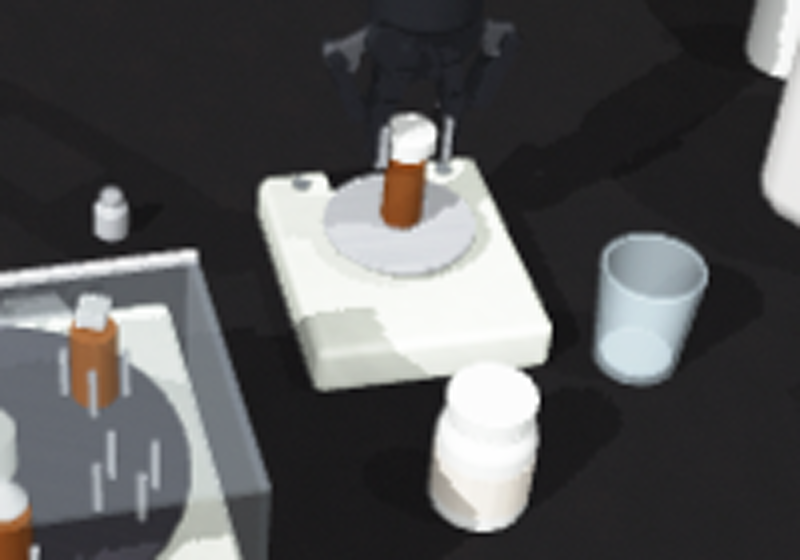

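>>> apply_moves --jaw '[1,1,1,1]' --travel '[[-0.0015,-0.001,0],[0,0,-0.001],[0,0,0],[0,0,0]]' --rot '[[0,0,0],[0,0,0],[0,0,0],[0,0,0]]'

```text
time: 16.55
ee_pos: [0.5395, 0.2936, 0.1382]
tcp_rot: [[0.984, -0.177, 0.011], [-0.177, -0.984, -0.0], [0.011, -0.002, -1.0]]
force: [-0.4, -0.3, -0.8]
gripper_width: 0.431
```

>>> apply_moves --jaw '[1,1,1]' --travel '[[0,0,-0.001],[0,0,0],[0,0,0]]' --rot '[[0,0,0],[0,0,0],[0,0,0]]'

```text
time: 16.85
ee_pos: [0.5398, 0.2937, 0.1375]
tcp_rot: [[0.984, -0.177, 0.012], [-0.177, -0.984, -0.0], [0.012, -0.002, -1.0]]
force: [0.8, -0.9, 0.8]
gripper_width: 0.43
```

>>> apply_moves --jaw '[1,1,1]' --travel '[[0,0,-0.001],[0,0,0],[0,0,0]]' --rot '[[0,0,0],[0,0,0],[0,0,0]]'

```text
time: 17.15
ee_pos: [0.5402, 0.2936, 0.1375]
tcp_rot: [[0.984, -0.177, 0.013], [-0.177, -0.984, -0.0], [0.013, -0.002, -1.0]]
force: [-0.7, -1.5, 5.2]
gripper_width: 0.437
```

>>> apply_moves --jaw '[0.2,0.1,0,-0.1,-0.3,-0.6,-1,-1]' --travel '[[0,0,0],[0,0,0],[0,0,0],[0,0,0],[0,0,0],[0,0,0],[0,0,0],[0,0,0]]' --rot '[[0,0,0],[0,0,0],[0,0,0],[0,0,0],[0,0,0],[0,0,0],[0,0,0],[0,0,0]]' --force 20

```text
time: 17.95
ee_pos: [0.5395, 0.2937, 0.1362]
tcp_rot: [[0.984, -0.177, 0.011], [-0.177, -0.984, -0.0], [0.011, -0.002, -1.0]]
force: [-0.2, -0.0, 0.1]
gripper_width: 0.998
```

Run:
```python
from h import *
o=observe();print(o['time'],o['ee_pos'],o['force'])
im=get_image('wrist')
cv2.imwrite('pics/s_wrist.png',cv2.resize(im[:,:,::-1],(768,576),interpolation=cv2.INTER_CUBIC))
for n,s in (('scene',np.s_[120:260,200:400]),):
    cv2.imwrite(f'pics/s_{n}.png',cv2.resize(get_image(n)[s][:,:,::-1],None,fx=4,fy=4,interpolation=cv2.INTER_CUBIC))
```

```text
17.95 [0.5395 0.2937 0.1362] [-0.1871 -0.0029  0.0777]
```

View pics/s_scene.png

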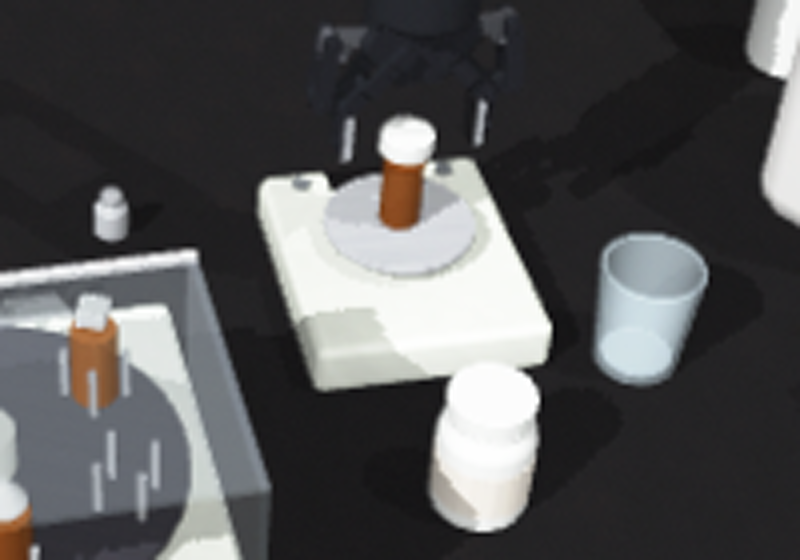

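View pics/s_wrist.png

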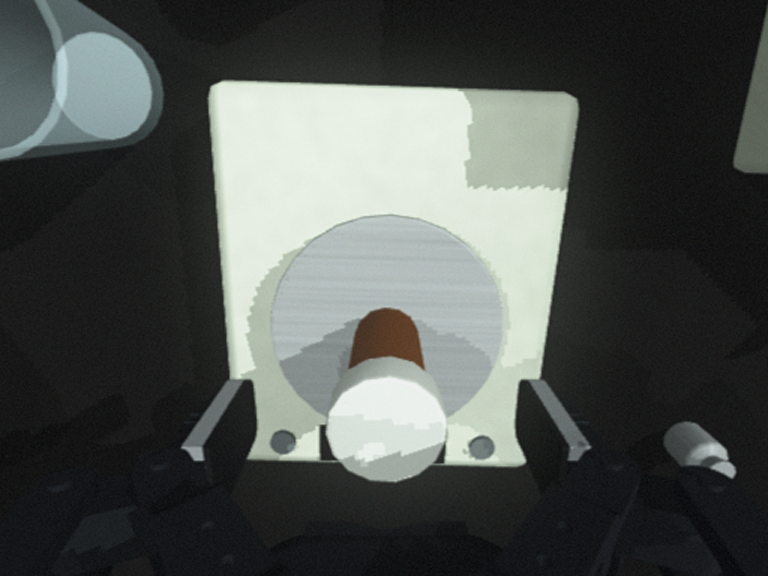

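Standing freely near the pan's middle. I'll retreat straight up.

>>> apply_moves --jaw '[-1,-1,-1,-1,-1,-1,-1,-1]' --travel '[[0,0,0.01],[0,0,0.02],[0,0,0.025],[0,0,0.025],[0,0,0.03],[-0.03,0,0.02],[-0.04,0,0],[-0.03,0,0]]' --rot '[[0,0,0],[0,0,0],[0,0,0],[0,0,0],[0,0,0],[0,0,0],[0,0,0],[0,0,0]]'

```text
time: 18.85
ee_pos: [0.4386, 0.2938, 0.2683]
tcp_rot: [[0.984, -0.177, 0.014], [-0.177, -0.984, 0.001], [0.013, -0.004, -1.0]]
force: [-0.5, 0.6, -0.3]
gripper_width: 1.004
```

>>> apply_moves --jaw '[-1,-1,-1,-1,-1]' --travel '[[0,0,0],[0,0,0],[0,0,0],[0,0,0],[0,0,0]]' --rot '[[0,0,0],[0,0,0],[0,0,0],[0,0,0],[0,0,0]]'

```text
time: 19.35
ee_pos: [0.4404, 0.2935, 0.2661]
tcp_rot: [[0.984, -0.178, 0.011], [-0.178, -0.984, -0.0], [0.011, -0.002, -1.0]]
force: [-0.0, 0.1, -0.6]
gripper_width: 1.001
```

Run:
```python
from h import *
o=observe();print(o['time'],o['ee_pos'],o['force']); np.savez('t.npz',**o)
for n in('wrist','scene','top'):
    cv2.imwrite(f'pics/t_{n}.png',cv2.resize(get_image(n)[:,:,::-1],(768,576),interpolation=cv2.INTER_CUBIC))
print(proj('wrist',[.5405,.2936,.136],o)*1.5,proj('wrist',[.5405,.2936,.058],o)*1.5)
```

```text
19.35 [0.4404 0.2935 0.2661] [-0.0029  0.0773 -0.6037]
[352.3805 113.728 ] [360.732  124.3533]
```

View pics/t_wrist.png

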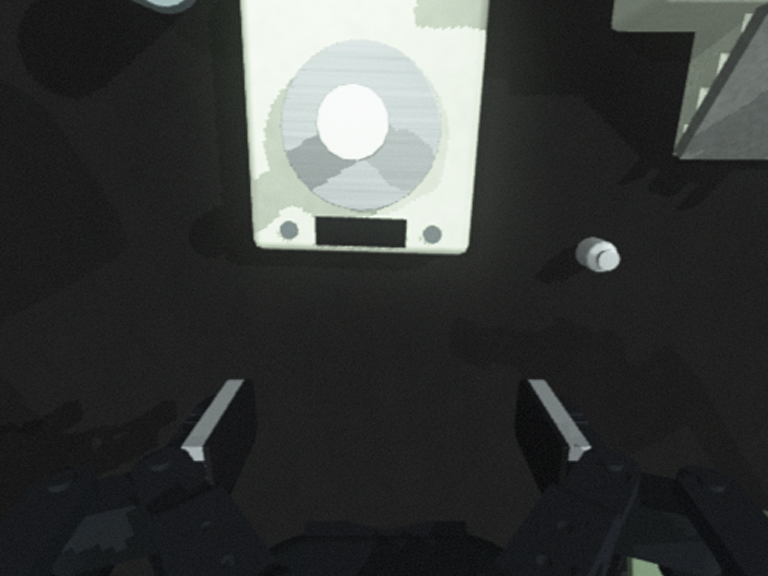

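View pics/t_scene.png

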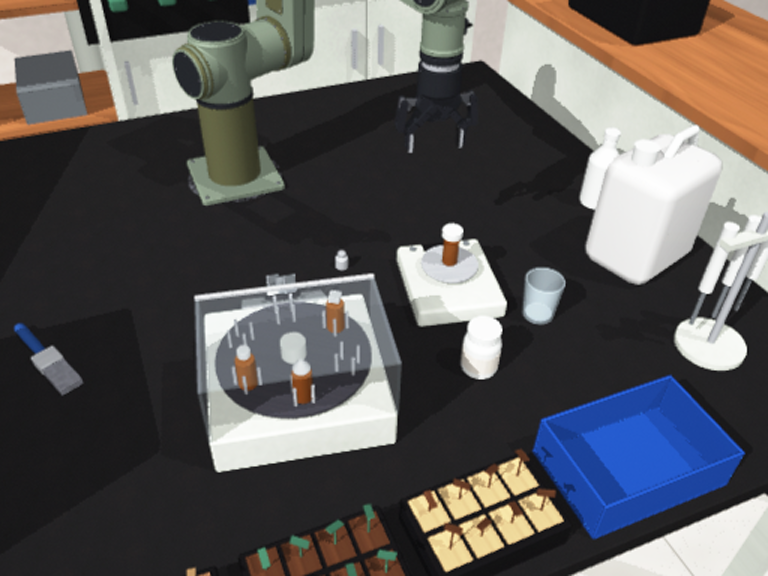

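View pics/t_top.png

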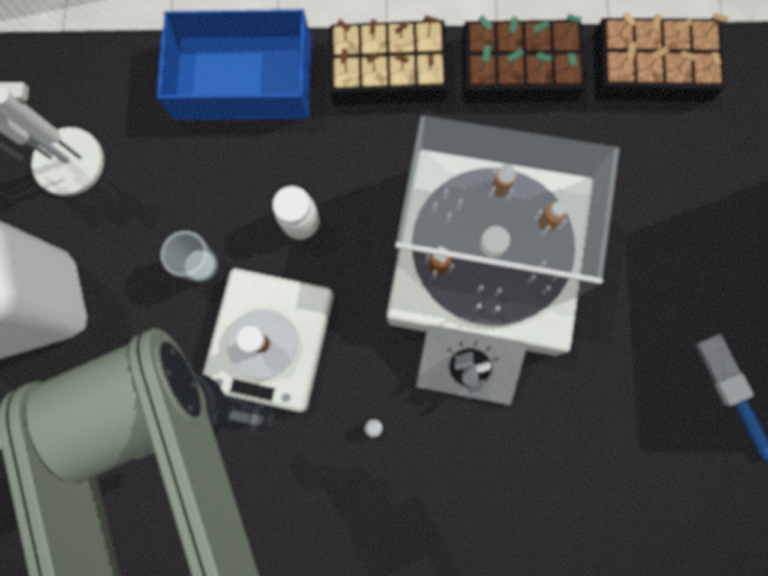

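Run:
```python
from h import *
s=get_image('scene'); t=get_image('top')
a=cv2.resize(s[135:200,255:345][:,:,::-1],None,fx=8,fy=8,interpolation=cv2.INTER_CUBIC); cv2.imwrite('pics/u_scene.png',a)
b=cv2.resize(t[195:265,135:215][:,:,::-1],None,fx=8,fy=8,interpolation=cv2.INTER_CUBIC); cv2.imwrite('pics/u_top.png',b)
cv2.imwrite('pics/u_scene_raw.png',s[:,:,::-1]);cv2.imwrite('pics/u_top_raw.png',t[:,:,::-1])
```

```text
(no output)
```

View pics/u_scene.png

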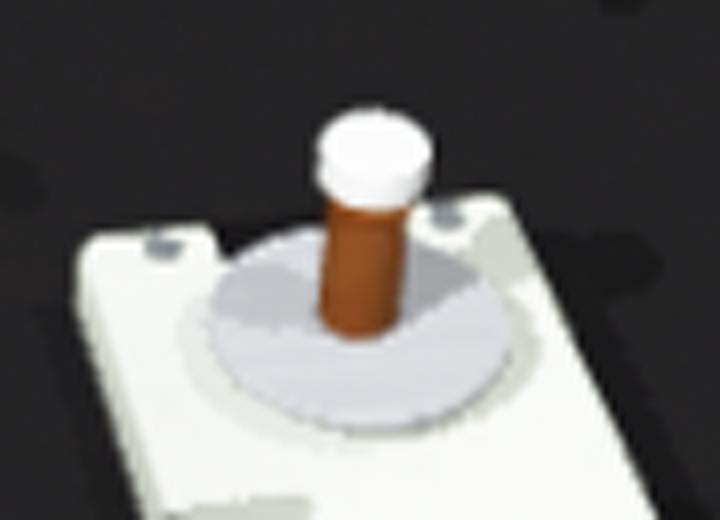

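View pics/u_top.png

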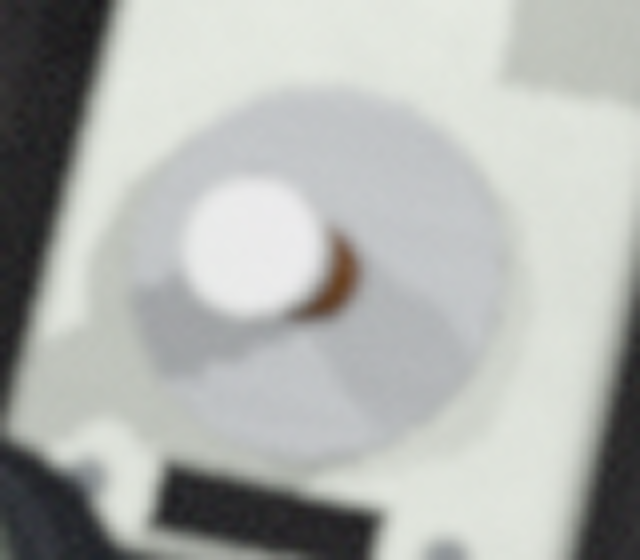

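Run:
```python
from h import *
T=cam('top');S=cam('scene');o=dict(np.load('t.npz'))
s=lambda u,v:((u+.5)/8-.5+255,(v+.5)/8-.5+135); t=lambda u,v:((u+.5)/8-.5+135,(v+.5)/8-.5+195)
w=lambda u,v:((u+.5)/1.5-.5,(v+.5)/1.5-.5)
for n,a,b,c,z in(('pan',t(319,279),s(359,329),w(361,125),.058),('cap',t(254,248),s(374,146),w(352.5,121.5),.136)):
    print(n,tri([ray('top',a,c=T),ray('scene',b,c=S)])); print(' at z',onz('top',a,z,c=T)[:2],onz('scene',b,z,c=S)[:2],onz('wrist',c,z,o)[:2])
    print(' 3 view',tri([ray('top',a,c=T),ray('scene',b,c=S),ray('wrist',c,o)]))
print('foot top',onz('top',t(308,271),.058,c=T)[:2],'scene',onz('scene',s(357,313),.058,c=S)[:2])
```

```text
pan (array([0.5367, 0.2935, 0.0509]), [np.float64(1.3491159199388874), np.float64(1.3491159199388085)])
 at z [0.5355 0.2906] [0.5442 0.2905] [0.5403 0.2936]
 3 view (array([0.5384, 0.2932, 0.0523]), [np.float64(2.6777985804124875), np.float64(0.7150141742351851), np.float64(2.3236396552715353)])
cap (array([0.5366, 0.2924, 0.1337]), [np.float64(0.6974015081685585), np.float64(0.6974015081685565)])
 at z [0.5361 0.2912] [0.5393 0.2916] [0.537  0.2944]
 3 view (array([0.5367, 0.2932, 0.1334]), [np.float64(1.3936521941894442), np.float64(0.30494770564629986), np.float64(1.3910801607468544)])
foot top [0.5378 0.2939] scene [0.5359 0.2939]
```

Run:
```python
from station import *
print(observe()['time'],observe()['dq']); print(sign_off())
```

```text
19.6 [ 0.15850351 -0.20945335  0.15847805  0.00725182  0.00982698 -0.0496739 ]
the job is handed in; nothing more can be done
None
```

The disc-cap vial is standing upright near the middle of the balance pan, and I handed the job in at 19.6 s. I pinched both tabs and turned the dial to the −60° lock. I then let the tabs spring back out and lifted the vial from the front place. I lowered it onto the pan until it touched (about 5 N), opened the gripper and backed away.

**Last checks that agreed**
- **Vial:** it stands free on the pan, with the gripper well clear and near-zero force on the tool.
- **Other things:** the three other vials are still in their places. The weight, beaker and jar show at the same positions in the top view as before.

**Checks that disagreed or stayed uncertain**
- **Centring:** the wrist, top and scene views put the vial's cap between 1 and 5 mm from the pan's centre. Rough readings of the foot alone gave about 4 mm (top view) and 9 mm (scene view). I judged it close enough and did not move it again.
- **Heights:** the wrist views put the cap tops at the carousel 8 to 10 mm below the stated heights, and the top and scene views 1 to 6 mm below. The wrist view of the pan came out 2 mm low. I relied on the stated heights and on feeling the contact.
- **Dial lock:** I measured about −58.9°, and the vial stood about 4 mm to one side of the front place. Both fit the stated ±0.02 rad of play, so I took it as locked. The tabs were seen sprung fully out, but I did not test the lock by force.
- **Dial grip:** the fingertips pressed on the dial with about 21 N when I first pinched it. I backed off 2 mm before turning.

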